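# Roll the flask into the crate's bay and shut the door

### The arm

A 6-joint arm with a two-finger parallel gripper is mounted at the origin on the work surface. World frame = base frame: x ahead of the robot, y to its left, z up, the work surface at z = 0. Lengths are in mm, angles in degrees, forces in N, time in s.
With the tool pointing down it reaches from about 350 to 925 mm from the base axis. Payload 6.4 kg.
Tool frame: the origin (TCP) lies on the centre line of the jaws, within the pads' length; the fingertips stand 17 mm ahead of it and the grasp point (between the pads) lies 2 mm behind it (bot.tip_extent is the distance from the TCP to the fingertips, in mm); y points along the fingers, x is the direction in which the jaws open and shut, and the axes are right-handed (so a half turn about y gives the same grasp; the last joint's range is limited). The gripper opens to 85 mm and grips with 20 to 120 N. Pads are 22 mm wide; open, the fingers measure 114 mm over their backs; the gripper's body (76 mm by 85 mm) begins 54 mm behind the grasp point. The pads swing forward as they close: fully open they stand 13 mm farther back than shut.
Start: joints at [54.884, 14.043, 89.255, -0, 76.702, -9.975], TCP at [276.154, 588.433, 248.29] pointing down, gripper open.
Joint ranges: [-179.41, 179.41], [-58.25, 129.5], [7.25, 145.43], [-54.29, 234.29], [11.92, 165.04], [-157.13, 157.13]. Speed limits (degrees/s): [147.25, 147.25, 180, 180, 180, 180].

### API

Orientations are given as [roll, pitch, yaw] about the fixed x, y, z axes, in that order (R = Rz(yaw) Ry(pitch) Rx(roll)).
In Python, from rig import bot gives the robot as it stands. The module is installed in compiled form; this text tells all that it offers.
- The arm moves only by the shell command python3 -m inch 'ROWS' [OPENING] [FORCE]. ROWS is JSON, a list of rows, each an object of numbers: "tx", "ty", "tz": the shift along the tool's x, y, z in cm; "twist": the turn about the tool's y in rad. A call has 1 to 5 rows; each row is the pose to reach, as a shift and turn from the pose commanded when the call began, along the tool's axes at that moment; what a row does not reach only later rows make up. A row lasts 1/12 s, in which the tool goes at most 41.7 mm and 7.16 degrees, less where a joint would pass 70% of its speed; a pose out of reach is approached as far as the arm can. A call with a gripper value outside its range is refused whole. OPENING is the opening, from -1 (shut) to 1 (fully open), set as the call begins (- or left out, the last holds). The fingers move at their own pace and stop on an object; FORCE is the grip in N (left out, the last holds). Time passes only in rows, so rows that repeat a pose let the fingers close. It gives the time, the measured TCP pose, the force and the opening at its end, in the units of the state.
- bot.get_obs(): the state, without advancing time (a new reading comes with each control period).
- bot.capture(name): name is "side" or "top" or "wrist"; returns (picture, depth): 400x640x3 uint8, red, green, blue; 400x640 float32, mm along the optical axis (not along the pixel's ray), 0 where there is no reading.
- bot.camera_model(name): a dict with "camera_matrix" (3x3 intrinsics, pixels), "pose" (4x4, takes a point from camera to world coordinates). Camera axes: x right, y down, z forward; pixel columns grow to the right and rows downward; lengths in mm; the calibration is good to about 2 mm. A picture is of the moment at which its call begins: read the wrist's pose just before it. camera_model takes no time and is no camera call; for the wrist camera it gives the pose at the moment of the call.
- bot.hand_in(): hands the job in, once; it reports no verdict.
The state is a dict: "t": time; "joint_pos": joint angles; "joint_vel": joint speeds; "tau": joint torques, N m; "tool_pos": TCP position; "tcp_rot": TCP orientation; "ft_force": force on the tool from outside, world axes, zero at the start; "moment": the same for the moment, N m; "width": finger opening in mm.
Only numpy, scipy, OpenCV 4.12 (cv2) and the standard library are available. Lean on these libraries where they do the work, as an engineer would, in place of code of your own. Each camera call takes 0.05 s, during which the arm holds its last target.

### The job

The fat steel flask lying on the bench in front of the crate is to be put away in the open-topped bay behind the little door. With a flat hand resting lightly on top of it, roll it slowly up over the edge of the thin floor board and on, until it settles between the two floor boards, square against the cork strip at the back of the bay: do not lift it, shove it from behind, squash it or let it run free. Then gently push the little door fully shut behind it, let go, and leave the things on top of the crate where they are.

Things in the scene. Friction and masses are not known exactly. Their poses are not given: they have to be found in the camera images.
- flask_mid (a point): Centre of the barrel of a fat steel flask (teal grippy silicone sleeve, black cap) lying on the bench, on its axis. Own x runs along the axis to the cap; y, z turn as it rolls. Barrel 90 mm diameter, 140 long; cap 60 diameter, 25 long more. 0.4 to 0.8 kg, too fat to grip. Starts 5 to 55 mm short of touching the front floor board, within 0.06 rad of the crate's y. It goes half as far as the hand on top of it.
- crate: Whitewashed fixed crate, 320 (own x) by 400 (own y) by 120 mm high; origin: centre of its underside, at bench height; its front with the door faces its -x. Front face x = -160 mm; doorway y = -120 to 120, no lintel; the bay behind is open on top, to x = -51. Behind that a boarded top, 120 high, carries four small things, 20 mm or more from the bay (tall ones 80 or more).
- bay_sill (a point): Middle of the front edge of the bay's front floor board, which the flask must roll up over: a sharp edge along the crate's y, 236 mm long, warped: anywhere from 4 to 9.5 mm above the bench (not measured; this point is at 6.5 mm). The board reaches 47 mm into the bay. A flask let go part-way up rolls back. Pressing 7 to 12 N takes it up; over 22 N, even for a moment, is too much: set the hand down at 10 mm/s.
- bay_seat (a point): Where the flask's centre belongs: on its axis when home, at mid-width of the bay, nominally 48 mm above the bench. Axes as the crate's: x points into the bay. The seat is the 32 mm gap between the front board and a rear board (6 mm high, give or take 0.5); the flask sinks some 3 mm into it and then stands 1 mm off the cork strip (46 mm beyond this point), which is the stop.
- door (a joint): Hinge of the door: 0 = shut, flush in the front of the crate; grows as it opens outwards; starts at 1.55 to 1.75 rad, stops at 0 and 2.0. Light friction only (about 0.06 N m); it stays where it is left, no latch. The shut door's inner face is 53 mm in front of the seat point, so it shuts only if the flask is home.
- door_face (a point): Point on the outer face of the door, 150 mm from the hinge and 75 mm above the bench: push here. Own -x points straight out of the outer face, own y along the door to the hinge, z up. Panel 234 mm long from the hinge, 10 thick (behind this face), 12 to 116 mm above the bench. A steel knob, 20 mm wide, stands 21 mm out of this face 212 mm from the hinge.
- door_hinge (a point): Point on the upright hinge axis (two steel pins) of the door, 75 mm above the bench, in the plane of the outer face; at the near side of the doorway.
- pill_box_mid (a point): Centre of the clear plastic pill organiser with seven flip lids, 36 x 160 x 24 mm, on the crate's top. Leave alone.
- shoehorn_mid (a point): Centre of the short flat aluminium shoehorn, 180 x 40 mm, on the crate's top. Leave alone.
- phone_stand_mid (a point): Black plastic phone stand, base 85 x 70 mm, 96 mm high, on the crate's top; point 40 mm above its foot. Leave alone.
- egg_cup_mid (a point): White ceramic egg cup, 49 mm wide, 60 mm high, on the crate's top; point half-way up. Leave alone.

How it is judged (in metres and radians):
On the way, in this order (a step that is already met when the one before it is completed fails the run):
1. with the door still open, the flask has been rolled home: settled square in its seat at the cork strip (x of flask_mid in the frame of crate between -0.103 and -0.09 m and y of flask_mid in the frame of crate between -0.045 and 0.045 m and z of flask_mid in the frame of crate below 0.055 m and angle between the x axis of flask_mid and the y axis of crate, either way round below 0.06 rad and value of joint door above 1 rad and linear speed of flask below 0.02 m/s), for 0.3 s.
2. the door is pushed shut (value of joint door below 0.05 rad), for 0.2 s.
At the end, for the whole second after the job is handed in: The flask lies still in its seat: its centre within 6 mm or so of home (crate x = -103 to -90 mm), within 45 mm of the bay's middle, sunk between the boards, square to the crate within 0.06 rad; the door is shut to within 0.06 rad (x of flask_mid in the frame of crate between -0.103 and -0.09 m and y of flask_mid in the frame of crate between -0.045 and 0.045 m and z of flask_mid in the frame of crate below 0.055 m and angle between the x axis of flask_mid and the y axis of crate, either way round below 0.06 rad and value of joint door below 0.06 rad and linear speed of flask below 0.02 m/s); the robot touches nothing.
It fails at once if the flask is pressed with more than 22 N (contact force between the fingers and flask above 22 N).
It fails at once if the flask is pushed from the side instead of rolled from on top (touched with the fingertips more than about a centimetre below its top) (contact force between the fingers and flask above 1 N and height (world z) of the grasp point below 0.097 m).
It fails at once if the flask is lifted, or runs away faster than 0.3 m/s (height (world z) of flask_mid above 0.065 m or linear speed of flask above 0.3 m/s).
It fails at once if the door is pushed with more than 25 N (contact force between the fingers and door above 25 N).
It fails at once if a thing on top of the crate is shifted by more than 15 mm (distance of any of pill_box_mid, shoehorn_mid, phone_stand_mid, egg_cup_mid from where it was at the start of the episode above 0.015 m).
It also fails if it takes over 72 s, if anything falls off the work surface, if the arm or the gripper's body presses on something with over 40 N, if the wrist force passes 120 N, or if a joint passes its speed limit or range.

## Working session

There is one attempt and no reset: what is moved stays moved. The work goes in short steps, Python scripts to look and compute and a shell command to move; the robot and the scene stay as the last step left them, time stands still between calls to the robot, and variables do not carry over. Pictures are saved under pics/ and viewed, and the job is handed in when it is done.

```bash
mkdir -p pics; ls; python3 - <<'E'
from rig import bot
import cv2,numpy as np
o=bot.get_obs()
for k,v in o.items(): print(k,np.round(v,3))
for n in ("side","top","wrist"):
    m=bot.camera_model(n); print(n,np.round(m["camera_matrix"],2).tolist(),np.round(m["pose"],3).tolist())
    p,d=bot.capture(n); cv2.imwrite(f"pics/{n}0.png",p[:,:,::-1]); np.savez(f"pics/{n}0.npz",p=p,d=d,K=m["camera_matrix"],T=m["pose"])
print(bot.tip_extent)
E
```

```text
pics
t 0.0
joint_pos [ 5.4882e+01  1.4084e+01  8.9328e+01  1.0000e-03  7.6702e+01 -9.9760e+00]
joint_vel [ 0.067  0.03   0.019  0.041  0.004 -0.007]
tau [ 2.0000e-03 -4.2953e+01 -3.2612e+01 -0.0000e+00  5.0000e-03 -0.0000e+00]
tool_pos [275.841 587.962 247.154]
tcp_rot [-89.979   0.112  64.858]
ft_force [ 0.59  -0.246  0.186]
moment [ 0.015 -0.03  -0.028]
width 85.214
side [[424.29, 0.0, 321.14], [0.0, 424.29, 198.0], [0.0, 0.0, 1.0]] [[0.983, -0.1, 0.157, 498.536], [-0.185, -0.616, 0.766, -251.781], [0.02, -0.781, -0.624, 525.361], [0.0, 0.0, 0.0, 1.0]]
top [[513.32, 0.0, 316.53], [0.0, 513.32, 200.57], [0.0, 0.0, 1.0]] [[-0.025, -0.984, 0.174, 475.525], [-0.999, 0.021, -0.024, 239.826], [0.02, -0.174, -0.985, 922.299], [0.0, 0.0, 0.0, 1.0]]
wrist [[275.43, 0.0, 319.96], [0.0, 275.43, 201.1], [0.0, 0.0, 1.0]] [[0.425, 0.871, 0.247, 213.709], [0.905, -0.409, -0.117, 617.107], [-0.001, 0.273, -0.962, 371.531], [0.0, 0.0, 0.0, 1.0]]
17.0
```

View pics/side0.png

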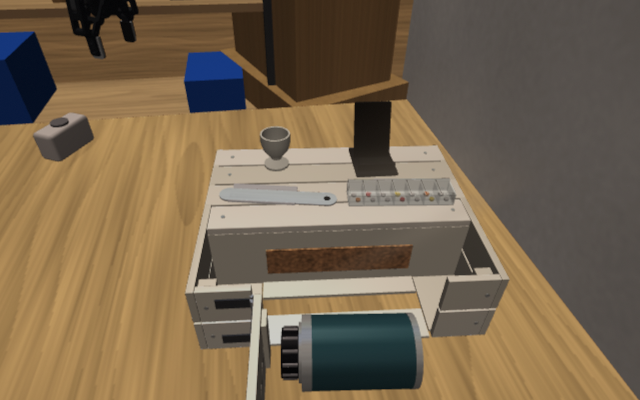

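View pics/top0.png

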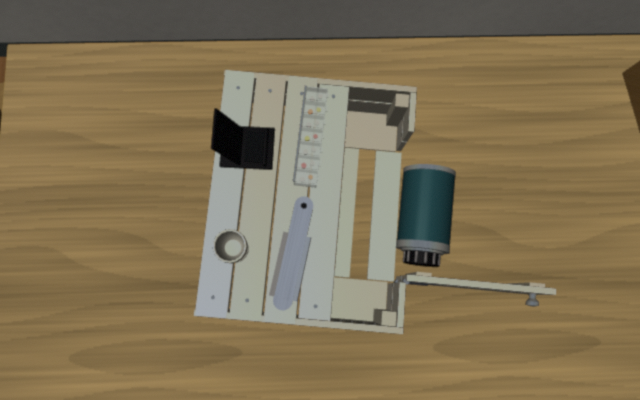

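View pics/wrist0.png

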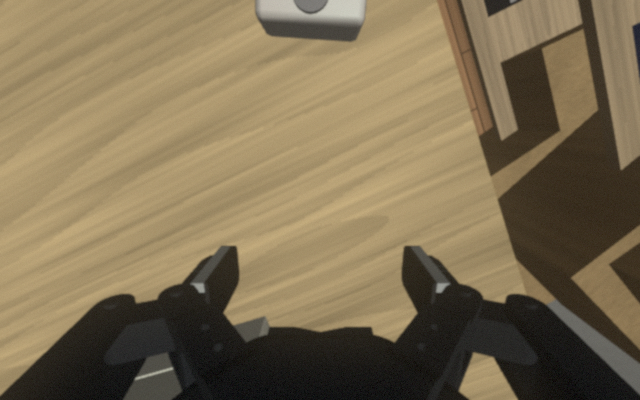

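The top view shows the crate with corners about (225,71), (415,87), (402,333) and (196,318). The flask lies at about (427,208), and its cap faces down-image. The door runs from (405,280) to (553,291), with the knob at (532,298). Next I'll measure these with depth.

```bash
cat > h.py <<'E'
import numpy as np,cv2
def cloud(f):
    z=np.load(f); p,d,K,T=z['p'],z['d'].astype(float),z['K'],z['T']
    v,u=np.mgrid[:400,:640]
    X=np.stack([(u-K[0,2])/K[0,0]*d,(v-K[1,2])/K[1,1]*d,d,np.ones_like(d)],-1)
    W=X@T.T
    W[d==0]=np.nan
    return p,d,W[...,:3],K,T
def ray(K,T,u,v,z):
    r=T[:3,:3]@np.array([(u-K[0,2])/K[0,0],(v-K[1,2])/K[1,1],1]); c=T[:3,3]
    return c+r*(z-c[2])/r[2]
E
python3 - <<'E'
from h import *
p,d,W,K,T=cloud('pics/top0.npz')
def s(u,v): return np.round(W[v,u],1)
for u,v in [(228,75),(411,92),(400,330),(200,314),(427,208),(385,230),(345,230),(365,210),(600,200),(480,285),(532,298),(395,110),(387,318)]: print((u,v),s(u,v))
# height map pic
z=W[...,2]; 
im=np.clip(np.nan_to_num(z)*1.2+20,0,255).astype(np.uint8)
cv2.imwrite('pics/h0.png',cv2.applyColorMap(im,cv2.COLORMAP_JET))
a=cv2.resize(p[60:340,190:570,::-1],None,fx=2.1,fy=2.1,interpolation=cv2.INTER_CUBIC); cv2.imwrite('pics/zoom0.png',a)
E
```

```text
(228, 75) [831.  361.5 119.9]
(411, 92) [795.4  59.8 121.9]
(400, 330) [414.   98.2 120.6]
(200, 314) [445.8 401.3 123.3]
(427, 208) [606.3  37.2  88. ]
(385, 230) [581.   95.3   3.3]
(345, 230) [582.5 167.7   4.8]
(365, 210) [6.188e+02 1.296e+02 5.000e-01]
(600, 200) [ 628.3 -306.6   -1.3]
(480, 285) [478.6 -31.8 115. ]
(532, 298) [ 456.1 -121.4   92.7]
(395, 110) [777.2  81.4  87.4]
(387, 318) [431.6 115.1 107. ]
```

View pics/zoom0.png

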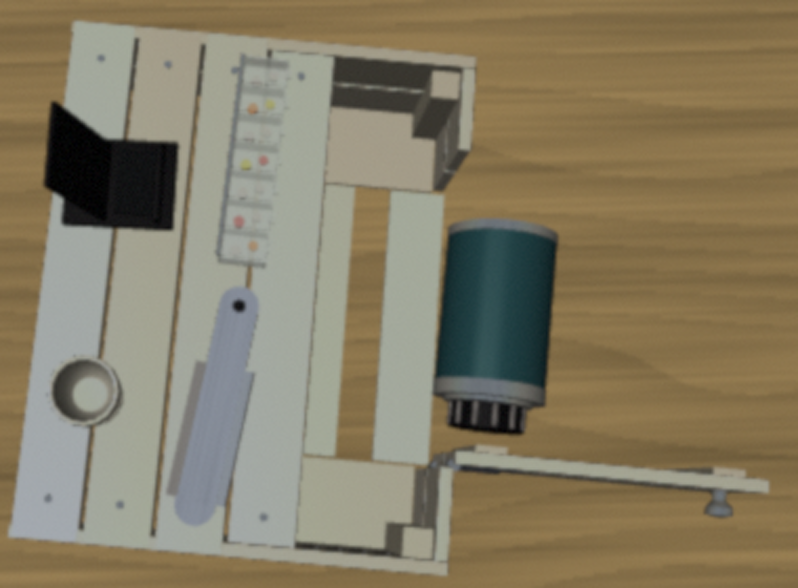

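View pics/h0.png

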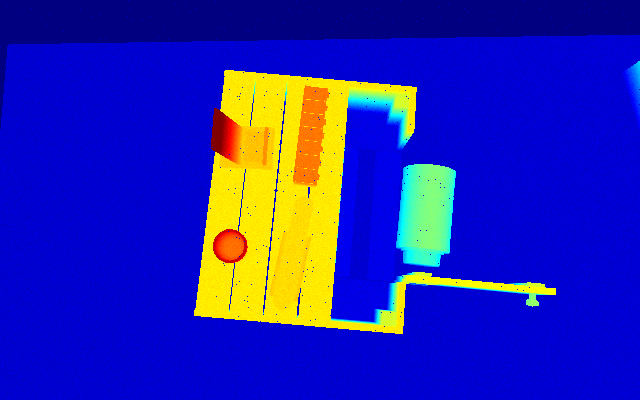

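```bash
python3 - <<'E'
from h import *
from scipy.optimize import least_squares
for cam in ('top','side'):
    p,d,W,K,T=cloud(f'pics/{cam}0.npz')
    x,y,z=W[...,0],W[...,1],W[...,2]
    if cam=='top':
        m=(z>112)&(z<127)&(y>50)&(x>380)
        lab=cv2.connectedComponents(m.astype(np.uint8))[1]
        m=lab==lab[95,260] if lab[95,260] else m
        P=W[m][:,:2].astype(np.float32)
        # edge-line robust: per-column extents
        th0=np.deg2rad(84)
        def ext(th):
            ex=np.array([np.cos(th),np.sin(th)]); ey=np.array([-ex[1],ex[0]])
            return P@ex,P@ey
        best=None
        for th in np.deg2rad(np.arange(80,90,.1)):
            a,b=ext(th)
            # sharpness of back edge & sides: count area within quantile rect
            A=(np.quantile(a,.999)-np.quantile(a,.001))*(np.quantile(b,.999)-np.quantile(b,.001))
            if best is None or A<best[0]: best=(A,th,[np.quantile(a,q) for q in(.0005,.9995)],[np.quantile(b,q) for q in (.0005,.9995)])
        A,th,a,b=best
        print('crate',np.rad2deg(th),np.round(a,1),np.round(b,1),np.diff(a),np.diff(b))
        ex=np.array([np.cos(th),np.sin(th)]); ey=np.array([-ex[1],ex[0]])
        # from back edge, centre of y
        o=ex*(a[1]-160)+ey*np.mean(b); print('origin',o)
        np.savez('crate.npz',o=o,th=th)
    # flask: sleeve+ barrel points
    g=np.load('crate.npz');o=g['o'];th=float(g['th']);ex=np.array([np.cos(th),np.sin(th)]); ey=np.array([-ex[1],ex[0]])
    C=np.stack([(W[...,:2]-o)@ex,(W[...,:2]-o)@ey,z],-1)
    m=(C[...,0]>-280)&(C[...,0]<-150)&(abs(C[...,1])<125)&(z>20)&(z<100)&((p[...,2].astype(int)-p[...,0])>15)
    P=C[m]; P=P[np.isfinite(P).all(1)]
    def f(q):
        x0,s,z0,R=q
        dx=(P[:,0]-x0-s*P[:,1])/np.sqrt(1+s*s)
        return np.hypot(dx,P[:,2]-z0)-R
    r=least_squares(f,[-210,0,45,45],loss='soft_l1',f_scale=1.)
    print(cam,'n',len(P),'x0,slope,z0,R',np.round(r.x,3),'y range',np.quantile(P[:,1],[.01,.99]))
    r2=least_squares(lambda q:f([q[0],q[1],q[2],45]),[-210,0,45],loss='soft_l1',f_scale=1.); print(np.round(r2.x,3))
    # floor boards
    for yy in (-60,-30,0,30,60):
        mm=(abs(C[...,1]-yy)<5)&(z<20)&(C[...,0]>-175)&(C[...,0]<-40)
        q=C[mm]; 
        h=[(int(xx),round(float(np.median(q[abs(q[:,0]-xx)<3][:,2])),1)) for xx in range(-172,-40,6) if (abs(q[:,0]-xx)<3).sum()>2]
        print(yy,h)
    # door
    mm=(C[...,0]<-165)&(C[...,0]>-420)&(C[...,1]>90)&(C[...,1]<180)&(z>100)&(z<122)
    q=C[mm]; print('door top pts',len(q)); 
    if len(q)>20:
        c=np.polyfit(q[:,0],q[:,1],1); print('slope',c, 'x range',q[:,0].min(),q[:,0].max(), 'z',np.median(q[:,2]), 'open angle', np.pi/2+ np.arctan(-c[0]))
        print('side resid', np.quantile(q[:,1]-np.polyval(c,q[:,0]),[.02,.98]))
E
```

```text
crate 83.5999999999998 [139.6 458.2] [-795.1 -395.3] [318.5616103] [399.75578024]
origin [624.70413415 229.99380073]
top n 3510 x0,slope,z0,R [-2.00142e+02  3.60000e-02  4.61810e+01  4.45540e+01] y range [-68.54651167  49.51259434]
[-2.00252e+02  3.60000e-02  4.56670e+01]
-60 [(-166, -2.2), (-160, 2.6), (-154, 5.6), (-148, 6.1), (-142, 6.4), (-136, 5.4), (-130, 6.1), (-124, 5.8), (-118, 5.3), (-112, 2.8), (-106, 1.5), (-100, 1.1), (-94, 1.1), (-88, 1.0), (-82, 0.4), (-76, 6.5), (-70, 7.2), (-64, 6.4), (-58, 7.1), (-52, 7.6)]
-30 [(-160, 2.8), (-154, 5.4), (-148, 6.4), (-142, 6.1), (-136, 4.8), (-130, 4.9), (-124, 6.1), (-118, 4.7), (-112, 3.1), (-106, 0.9), (-100, 0.4), (-94, 0.6), (-88, 1.2), (-82, 1.7), (-76, 7.0), (-70, 7.1), (-64, 6.2), (-58, 7.2), (-52, 6.7)]
0 [(-160, 3.5), (-154, 5.5), (-148, 5.6), (-142, 5.7), (-136, 5.1), (-130, 6.0), (-124, 5.9), (-118, 4.5), (-112, 2.6), (-106, 0.9), (-100, 1.3), (-94, 0.8), (-88, 0.7), (-82, 0.1), (-76, 6.0), (-70, 6.7), (-64, 7.4), (-58, 6.2), (-52, 5.7)]
30 [(-160, 3.7), (-154, 5.9), (-148, 5.8), (-142, 6.7), (-136, 5.5), (-130, 5.6), (
[... 1101 characters left out ...]
)]
0 [(-118, 3.4), (-112, 3.0), (-106, -0.9), (-100, -0.8), (-94, -1.2), (-88, -0.7), (-82, 0.6), (-76, 5.0), (-70, 4.7), (-64, 4.8), (-58, 4.6), (-52, 5.2), (-46, 11.0)]
30 [(-112, 2.7), (-106, -0.9), (-100, -0.9), (-94, -1.1), (-88, -1.2), (-82, 0.4), (-76, 5.0), (-70, 5.3), (-64, 5.1), (-58, 5.2), (-52, 4.8), (-46, 10.9)]
60 [(-124, 3.7), (-118, 4.0), (-112, 4.0), (-106, -1.2), (-100, -1.1), (-94, -1.2), (-88, -0.8), (-82, 0.2), (-76, 4.8), (-70, 5.0), (-64, 5.3), (-58, 5.4), (-52, 5.3), (-46, 10.8)]
door top pts 1223
slope [-2.05038344e-02  1.10256182e+02] x range -289.66624351539264 -165.0083644326482 z 114.7199085479071 open angle 1.5912972885511005
side resid [-8.36274591  8.03125286]
```

```bash
cat >> h.py <<'E'
def crate():
    g=np.load('crate.npz');o=g['o'];th=float(g['th']);ex=np.array([np.cos(th),np.sin(th)]); ey=np.array([-ex[1],ex[0]])
    return o,th,ex,ey
def toC(W):
    o,th,ex,ey=crate()
    return np.stack([(W[...,:2]-o)@ex,(W[...,:2]-o)@ey,W[...,2]],-1)
E
python3 - <<'E'
from h import *
p,d,W,K,T=cloud('pics/top0.npz'); C=toC(W)
# profile along axis
m=(abs(C[...,0]+200)<12)&(abs(C[...,1])<140)
q=C[m]
for yy in range(-90,130,4):
    s=q[abs(q[:,1]-yy)<2]
    print(yy,round(float(np.nanmedian(s[:,2])),1) if len(s) else None,end=' | ')
print()
# door: both edges for z>110 along x
for xx in range(-400,-150,15):
    s=C[(abs(C[...,0]-xx)<4)&(C[...,1]>80)&(C[...,1]<180)&(C[...,2]>108)]
    if len(s)>3: print(xx,np.round(np.quantile(s[:,1],[.03,.5,.97]),1),len(s))
s=C[(C[...,0]<-170)&(C[...,1]>80)&(C[...,2]>60)&(C[...,2]<108)]; 
h=np.round(s,0); print(len(s)); print(h[::max(1,len(h)//25)])
o,th,ex,ey=crate()
for n,(u,v) in dict(pill=(311,135),horn=(295,250),stand=(245,145),cup=(231,246)).items(): print(n,np.round(C[v,u]))
E
```

```text
-90 None | -86 None | -82 None | -78 90.0 | -74 89.9 | -70 89.4 | -66 89.4 | -62 90.3 | -58 90.5 | -54 90.1 | -50 89.3 | -46 90.0 | -42 90.1 | -38 89.9 | -34 90.2 | -30 89.8 | -26 90.7 | -22 90.0 | -18 89.7 | -14 90.3 | -10 90.4 | -6 90.2 | -2 90.1 | 2 90.3 | 6 90.5 | 10 90.2 | 14 90.0 | 18 90.2 | 22 89.4 | 26 89.8 | 30 89.9 | 34 90.4 | 38 90.4 | 42 90.3 | 46 89.9 | 50 90.1 | 54 90.8 | 58 90.8 | 62 89.0 | 66 79.9 | 70 75.7 | 74 74.9 | 78 75.2 | 82 75.4 | 86 60.7 | 90 0.8 | 94 0.4 | 98 0.5 | 102 107.4 | 106 107.6 | 110 116.1 | 114 116.2 | 118 115.7 | 122 25.0 | 126 0.9 | 
-385 [111.1 115.8 120.2] 37
-370 [105.2 114.  120.2] 43
-355 [106.1 115.2 120.1] 40
-340 [110.4 115.2 119.9] 38
-325 [110.2 114.9 119.8] 35
-310 [109.9 114.8 119.4] 34
-295 [109.9 114.5 119.2] 36
-280 [110.9 115.4 119.1] 33
-265 [110.5 114.3 118.7] 31
-250 [110.4 114.  118.6] 34
-235 [110.2 115.  119.4] 33
-220 [110.1 114.6 119.3] 36
-205 [109.7 114.6 119.2] 34
-190 [105.  112.9 119.1] 46
-175 [106.4 114.  118.9] 40
-160 [111.5 141.8 178. ] 87
548
[[-170.   81.   61.]
 [-175.   83.   64.]
 [-208.   80.   71.]
 [-196.   84.   80.]
 [-179.   86.   69.]
 [-212.   84.   76.]
 [-205.   86.   75.]
 [-211.   87.   73.]
 [-186.  103.  107.]
 [-177.  106.   76.]
 [-172.  120.  106.]
 [-188.  121.  106.]
 [-357.  106.  106.]
 [-220.  119.   97.]
 [-381.  105.  106.]
 [-374.  107.  107.]
 [-267.  120.   64.]
 [-288.  120.   96.]
 [-321.  120.   88.]
 [-354.  120.   79.]
 [-367.  122.   86.]
 [-370.  123.   91.]
 [-370.  128.   92.]
 [-371.  131.   96.]
 [-368.  135.   96.]
 [-361.  138.   93.]
 [-379.  139.   91.]]
pill [  7. -92. 146.]
horn [ 16.  88. 125.]
stand [111. -71. 129.]
cup [112.  92. 147.]
```

```bash
python3 -m inch '[{"tx":-2.3,"tz":-3.4},{"tx":-4.6,"tz":-6.8},{"tx":-6.9,"tz":-10.2},{"tx":-9.2,"tz":-13.6},{"tx":-11.5,"tz":-17.0}]' 0 20
```

```text
invalid input at $[0]: expected keys tx, ty, tz, twist
```

```bash
python3 -m inch '[{"tx":-2.3,"tz":-3.4,"twist":0.12},{"tx":-4.6,"tz":-6.8,"twist":0.24},{"tx":-6.9,"tz":-10.2,"twist":0.36},{"tx":-9.2,"tz":-13.6,"twist":0.48},{"tx":-11.5,"tz":-17.0,"twist":0.6}]'
```

```text
invalid input at $[0]: expected keys tx, ty, tz, twist
```

```bash
python3 -m inch '[{"tx":-2.3,"ty":0,"tz":-3.4,"twist":0},{"tx":-4.6,"ty":0,"tz":-6.8,"twist":0},{"tx":-6.9,"ty":0,"tz":-10.2,"twist":0},{"tx":-9.2,"ty":0,"tz":-13.6,"twist":0},{"tx":-11.5,"ty":0,"tz":-17.0,"twist":0}]' 0 20; python3 -c "
from rig import bot;o=bot.get_obs();print(o['tool_pos'],o['tcp_rot'],o['ft_force'],o['width'])"
```

```text
t: 0.57
tool_pos: [381.5, 410.4, 247.9]
tcp_rot: [-90.0, 0.0, 64.9]
ft_force: [0.9, 0.1, 0.7]
width: 42.7
[381.50835157 410.3876252  247.94880906] [-8.99928436e+01  2.41294003e-02  6.48999069e+01] [0.86019401 0.05817547 0.69601216] 42.70772894406065
```

```bash
python3 -m inch '[{"tx":-2.3,"ty":0,"tz":-3.4,"twist":0.12},{"tx":-4.6,"ty":0,"tz":-6.8,"twist":0.24},{"tx":-6.9,"ty":0,"tz":-10.2,"twist":0.36},{"tx":-9.2,"ty":0,"tz":-13.6,"twist":0.48},{"tx":-11.5,"ty":0,"tz":-17.0,"twist":0.6}]'
```

```text
t: 0.98
tool_pos: [486.7, 233.9, 248.2]
tcp_rot: [-90.0, 0.0, 30.1]
ft_force: [-0.0, 0.6, -0.1]
width: 42.8
```

```bash
python3 -m inch '[{"tx":-0.1,"ty":0,"tz":-4,"twist":0.08},{"tx":-0.2,"ty":0,"tz":-8,"twist":0.16},{"tx":-0.3,"ty":0,"tz":-12,"twist":0.24},{"tx":-0.4,"ty":0,"tz":-16,"twist":0.32},{"tx":-0.5,"ty":0,"tz":-20,"twist":0.4}]'
```

```text
t: 1.4
tool_pos: [583.8, 58.9, 248.0]
tcp_rot: [-90.0, 0.0, 7.3]
ft_force: [0.9, 0.8, 1.1]
width: 42.4
```

```bash
python3 -m inch '[{"tx":0.5,"ty":2,"tz":-2,"twist":0.07},{"tx":1,"ty":4,"tz":-4,"twist":0.14},{"tx":1.5,"ty":6,"tz":-5.9,"twist":0.21},{"tx":2,"ty":8,"tz":-5.9,"twist":0.28},{"tx":2,"ty":8,"tz":-5.9,"twist":0.28}]'; python3 - <<'E'
from rig import bot
import cv2,numpy as np
for n in ("side","top","wrist"):
    m=bot.camera_model(n)
    p,d=bot.capture(n); cv2.imwrite(f"pics/{n}1.png",p[:,:,::-1]); np.savez(f"pics/{n}1.npz",p=p,d=d,K=m["camera_matrix"],T=m["pose"])
print(bot.get_obs())
E
```

```text
t: 1.82
tool_pos: [608.7, 4.3, 163.2]
tcp_rot: [-90.0, 0.5, -8.7]
ft_force: [-0.1, 1.2, -1.2]
width: 42.6
{'t': 1.9667, 'joint_pos': array([-1.01139968e+01,  1.35606821e+01,  9.85432512e+01,  3.86389636e-03,
        6.78704407e+01, -1.75892725e+00]), 'joint_vel': array([ 0.43593446, -1.24557888, -0.96760537,  0.00382221, -0.20914462,
        0.20980126]), 'tau': array([-4.30332664e-01, -3.87832296e+01, -2.93990082e+01, -1.19102810e-02,
        2.10239401e-02,  1.25939176e-03]), 'tool_pos': array([611.06573772,   5.39103398, 169.0298702 ]), 'tcp_rot': array([-8.99972083e+01, -2.57236809e-02, -8.35652493e+00]), 'ft_force': array([ 0.07736274,  0.28512349, -0.41263592]), 'moment': array([-0.04004236, -0.03964224, -0.03597906]), 'width': 42.920226593875896}
```

View pics/side1.png

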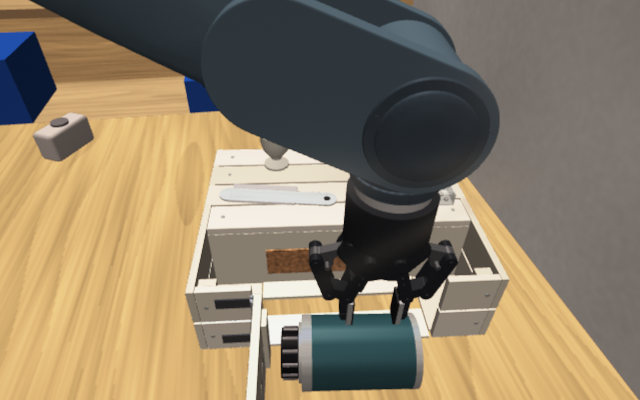

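View pics/wrist1.png

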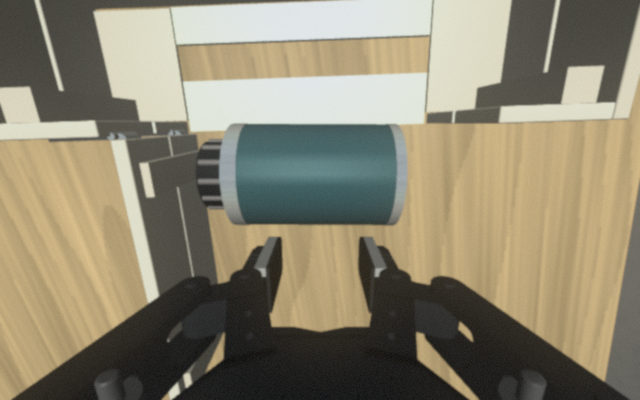

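The side view shows the flask at about (360,352) with the half-open fingertips above it at (349,320) and (398,318). In the wrist view the barrel spans columns 225–407, centred between the jaws. Next I'll measure fingertip height from depth.

```bash
python3 - <<'E'
from h import *
tcp=np.array([611.07,5.39,169.0]); ps=np.deg2rad(-8.36)
ax=np.array([np.cos(ps),np.sin(ps)]); az=np.array([-ax[1],ax[0]])
for cam in ('side','wrist'):
    p,d,W,K,T=cloud(f'pics/{cam}1.npz')
    rel=W-tcp; X=rel[...,:2]@ax; Z=rel[...,:2]@az; Y=-rel[...,2]
    m=(abs(X)<60)&(abs(Z)<40)&(Y>-60)&(Y<25)
    print(cam,m.sum())
    for s in (-1,1):
        mm=m&(s*X>5)
        q=np.stack([X,Y,Z],-1)[mm]
        if len(q)<5: continue
        print(' tip Y quant',np.round(np.quantile(q[:,1],[.5,.9,.97,.99,1]),1))
        t=q[q[:,1]>np.quantile(q[:,1],.98)-8]
        print(' near tip: X',np.round([t[:,0].min(),t[:,0].max()],1),'Z',np.round([t[:,2].min(),t[:,2].max()],1))
E
```

```text
side 3165
 tip Y quant [-34.1   0.7  11.6  15.4  19. ]
 near tip: X [-37.5 -23.9] Z [-14.2   1.2]
 tip Y quant [-33.4   3.8  14.2  17.9  22.3]
 near tip: X [18.4 32.7] Z [-14.1   9.8]
wrist 23006
 tip Y quant [-43.3 -17.4   2.6  10.1  17.6]
 near tip: X [-35.3 -21.5] Z [-11.9  10.7]
 tip Y quant [-43.4 -17.9   2.7  10.4  18.2]
 near tip: X [20.8 34.9] Z [-12.   10.6]
```

```bash
python3 -m inch '[{"tx":-0.1,"ty":1.3,"tz":0.5,"twist":0},{"tx":-0.3,"ty":2.6,"tz":1,"twist":0},{"tx":-0.3,"ty":3.8,"tz":1.6,"twist":0},{"tx":-0.3,"ty":4.8,"tz":1.6,"twist":0},{"tx":-0.3,"ty":4.8,"tz":1.6,"twist":0}]'; python3 -m inch '[{"tx":0,"ty":0.2,"tz":0,"twist":0},{"tx":0,"ty":0.4,"tz":0,"twist":0},{"tx":0,"ty":0.6,"tz":0,"twist":0},{"tx":0,"ty":0.8,"tz":0,"twist":0},{"tx":0,"ty":0.8,"tz":0,"twist":0}]'
```

```text
t: 2.38
tool_pos: [608.2, 22.4, 116.8]
tcp_rot: [-90.0, 0.3, -8.4]
ft_force: [-0.3, -1.0, -0.9]
width: 43.0
t: 2.8
tool_pos: [610.4, 21.1, 112.2]
tcp_rot: [-90.0, -0.0, -8.5]
ft_force: [0.3, 0.2, -0.6]
width: 42.6
```

```bash
python3 -m inch '[{"tx":0,"ty":0.08,"tz":0,"twist":0},{"tx":0,"ty":0.16,"tz":0,"twist":0},{"tx":0,"ty":0.24,"tz":0,"twist":0},{"tx":0,"ty":0.32,"tz":0,"twist":0},{"tx":0,"ty":0.36,"tz":0,"twist":0}]'; python3 -m inch '[{"tx":0,"ty":0.05,"tz":0,"twist":0},{"tx":0,"ty":0.1,"tz":0,"twist":0},{"tx":0,"ty":0.15,"tz":0,"twist":0},{"tx":0,"ty":0.15,"tz":0,"twist":0}]'
```

```text
t: 3.22
tool_pos: [610.3, 21.3, 108.6]
tcp_rot: [-90.0, 0.0, -8.5]
ft_force: [-0.6, -0.2, 0.4]
width: 42.8
t: 3.55
tool_pos: [610.3, 21.3, 107.1]
tcp_rot: [-90.0, 0.0, -8.5]
ft_force: [-0.0, -0.2, 0.6]
width: 43.1
```

```bash
python3 -m inch '[{"tx":0,"ty":0.05,"tz":0,"twist":0},{"tx":0,"ty":0.1,"tz":0,"twist":0},{"tx":0,"ty":0.15,"tz":0,"twist":0},{"tx":0,"ty":0.15,"tz":0,"twist":0}]';
```

```text
t: 3.88
tool_pos: [610.3, 21.3, 105.5]
tcp_rot: [-90.0, 0.0, -8.5]
ft_force: [-0.3, 0.2, -1.1]
width: 42.6
```

```bash
python3 -m inch '[{"tx":0,"ty":0.05,"tz":0,"twist":0},{"tx":0,"ty":0.1,"tz":0,"twist":0},{"tx":0,"ty":0.1,"tz":0,"twist":0}]';
```

```text
t: 4.13
tool_pos: [610.5, 21.3, 105.1]
tcp_rot: [-90.0, -0.0, -8.5]
ft_force: [-1.5, 0.2, 2.6]
width: 42.9
```

```bash
python3 -m inch '[{"tx":0,"ty":0.05,"tz":0,"twist":0},{"tx":0,"ty":0.1,"tz":0,"twist":0},{"tx":0,"ty":0.1,"tz":0,"twist":0}]';
```

```text
t: 4.38
tool_pos: [610.6, 21.3, 105.0]
tcp_rot: [-90.0, 0.0, -8.5]
ft_force: [-5.0, 0.4, 8.5]
width: 43.0
```

```bash
python3 -m inch '[{"tx":-0.02,"ty":0,"tz":0.1,"twist":-0.002},{"tx":-0.04,"ty":0,"tz":0.25,"twist":-0.004},{"tx":-0.05,"ty":0,"tz":0.4,"twist":-0.006},{"tx":-0.05,"ty":0,"tz":0.55,"twist":-0.008},{"tx":-0.05,"ty":0,"tz":0.7,"twist":-0.01}]';
```

```text
t: 4.8
tool_pos: [611.6, 28.3, 105.1]
tcp_rot: [-90.0, -0.1, -7.9]
ft_force: [-1.8, 1.0, 7.1]
width: 42.5
```

```bash
python3 -m inch '[{"tx":0,"ty":0.01,"tz":0.15,"twist":-0.002},{"tx":0,"ty":0.02,"tz":0.3,"twist":-0.004},{"tx":0,"ty":0.02,"tz":0.45,"twist":-0.006},{"tx":0,"ty":0.02,"tz":0.6,"twist":-0.008},{"tx":0,"ty":0.02,"tz":0.75,"twist":-0.01}]';
```

```text
t: 5.22
tool_pos: [612.7, 35.7, 105.1]
tcp_rot: [-90.0, -0.1, -7.3]
ft_force: [-0.9, 0.4, 8.5]
width: 42.9
```

```bash
python3 -m inch '[{"tx":0,"ty":0,"tz":0.15,"twist":-0.002},{"tx":0,"ty":0,"tz":0.3,"twist":-0.004},{"tx":0,"ty":0,"tz":0.45,"twist":-0.006},{"tx":0,"ty":0,"tz":0.6,"twist":-0.008},{"tx":0,"ty":0,"tz":0.75,"twist":-0.01}]';
```

```text
t: 5.63
tool_pos: [613.8, 43.1, 105.1]
tcp_rot: [-90.0, -0.1, -6.8]
ft_force: [-2.1, -0.9, 7.4]
width: 42.2
```

```bash
python3 -m inch '[{"tx":0,"ty":0,"tz":0.15,"twist":-0.002},{"tx":0,"ty":0,"tz":0.3,"twist":-0.004},{"tx":0,"ty":0,"tz":0.45,"twist":-0.006},{"tx":0,"ty":0,"tz":0.55,"twist":-0.008},{"tx":0,"ty":0,"tz":0.6,"twist":-0.009}]';  python3 - <<'E'
from rig import bot
import cv2,numpy as np
for n in ("side","wrist"):
    m=bot.camera_model(n)
    p,d=bot.capture(n); cv2.imwrite(f"pics/{n}2.png",p[:,:,::-1]); np.savez(f"pics/{n}2.npz",p=p,d=d,K=m["camera_matrix"],T=m["pose"])
print(bot.get_obs()['ft_force'])
E
cat > fl.py <<'E'
import sys
from h import *
from scipy.optimize import least_squares
def flask(f,z0=None):
    p,d,W,K,T=cloud(f);C=toC(W)
    m=(C[...,0]>-280)&(C[...,0]<-40)&(abs(C[...,1])<100)&(C[...,2]>15)&(C[...,2]<103)&((p[...,2].astype(int)-p[...,0])>12)
    P=C[m]; P=P[np.isfinite(P).all(1)]
    fn=lambda q: np.hypot((P[:,0]-q[0]-q[1]*(P[:,1]+8))/np.sqrt(1+q[1]**2),P[:,2]-q[2])-45
    r=least_squares(fn,[np.median(P[:,0]),0,45],loss='soft_l1',f_scale=1.)
    r=least_squares(fn,r.x,loss='soft_l1',f_scale=1.)
    print(f,len(P),'x',round(r.x[0],1),'yaw',round(r.x[1],3),'z',round(r.x[2],1),'cost',round(r.cost/len(P),2),'y',np.round(np.quantile(P[:,1],[.01,.99]),1))
if __name__=='__main__':
    for f in sys.argv[1:]: flask(f)
E
python3 fl.py pics/side0.npz pics/wrist1.npz pics/side2.npz pics/wrist2.npz
```

```text
t: 6.05
tool_pos: [614.6, 49.1, 105.0]
tcp_rot: [-90.0, -0.1, -6.2]
ft_force: [-1.2, 1.0, 7.0]
width: 42.7
[-1.17457399  0.21578287  5.95043011]
pics/side0.npz 7424 x -201.5 yaw 0.038 z 43.9 cost 0.24 y [-65.4  51.9]
pics/wrist1.npz 15306 x -201.8 yaw 0.039 z 43.5 cost 0.14 y [-69.6  58.6]
pics/side2.npz 6911 x -187.8 yaw 0.037 z 43.9 cost 0.26 y [-66.2  52. ]
pics/wrist2.npz 22188 x -188.2 yaw 0.038 z 43.5 cost 0.15 y [-71.   59.4]
```

View pics/wrist2.png

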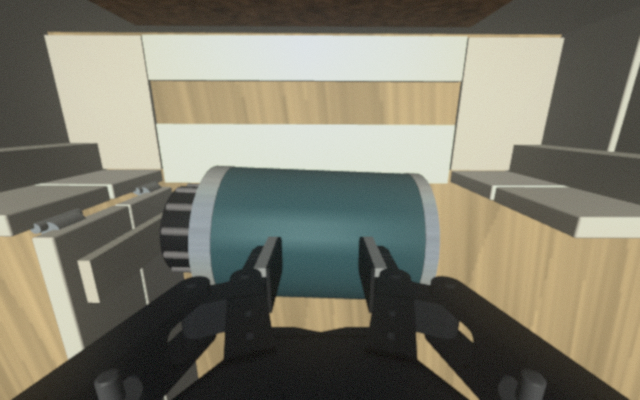

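View pics/side2.png

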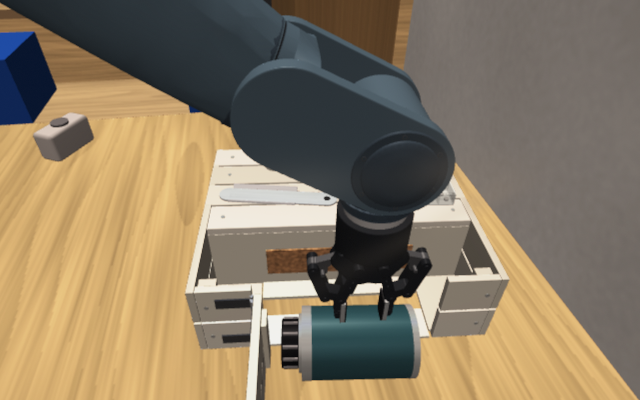

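```bash
python3 -m inch '[{"tx":0,"ty":-0.2,"tz":0,"twist":0},{"tx":0,"ty":-0.6,"tz":0,"twist":0},{"tx":0.4,"ty":-0.6,"tz":-1,"twist":0},{"tx":0.8,"ty":-0.6,"tz":-2,"twist":0},{"tx":0.8,"ty":-0.6,"tz":-2.2,"twist":0}]'; python3 -m inch '[{"tx":0,"ty":0.1,"tz":0,"twist":0},{"tx":0,"ty":0.2,"tz":0,"twist":0},{"tx":0,"ty":0.3,"tz":0,"twist":0},{"tx":0,"ty":0.36,"tz":0,"twist":0},{"tx":0,"ty":0.4,"tz":0,"twist":0}]'
```

```text
t: 6.57
tool_pos: [619.8, 24.3, 109.5]
tcp_rot: [-90.0, -0.0, -6.3]
ft_force: [0.4, -0.6, 0.4]
width: 42.7
t: 6.98
tool_pos: [618.9, 26.7, 105.2]
tcp_rot: [-90.0, 0.0, -6.2]
ft_force: [-0.0, -0.4, 0.2]
width: 42.6
```

```bash
python3 -m inch '[{"tx":0,"ty":0.05,"tz":0,"twist":0},{"tx":0,"ty":0.1,"tz":0,"twist":0},{"tx":0,"ty":0.15,"tz":0,"twist":0},{"tx":0,"ty":0.2,"tz":0,"twist":0},{"tx":0,"ty":0.2,"tz":0,"twist":0}]'
```

```text
t: 7.4
tool_pos: [619.3, 26.4, 104.4]
tcp_rot: [-90.0, -0.0, -6.2]
ft_force: [-2.4, 0.6, 5.8]
width: 42.6
```

```bash
python3 -m inch '[{"tx":0,"ty":0.02,"tz":0.1,"twist":0},{"tx":0,"ty":0.03,"tz":0.25,"twist":0},{"tx":0,"ty":0.03,"tz":0.4,"twist":0},{"tx":0,"ty":0.02,"tz":0.55,"twist":0},{"tx":0,"ty":0.01,"tz":0.7,"twist":0}]'
```

```text
t: 7.82
tool_pos: [620.3, 33.4, 104.8]
tcp_rot: [-90.0, -0.0, -6.2]
ft_force: [-2.8, 0.3, 7.3]
width: 42.9
```

```bash
python3 -m inch '[{"tx":0,"ty":0,"tz":0.1,"twist":0},{"tx":0,"ty":0,"tz":0.2,"twist":0},{"tx":0,"ty":0,"tz":0.3,"twist":0},{"tx":0,"ty":0,"tz":0.4,"twist":0},{"tx":0,"ty":0,"tz":0.5,"twist":0}]'
```

```text
t: 8.23
tool_pos: [621.0, 38.4, 104.9]
tcp_rot: [-90.0, -0.1, -6.2]
ft_force: [-3.2, -0.2, 7.7]
width: 42.7
```

```bash
python3 -m inch '[{"tx":0,"ty":0,"tz":0.1,"twist":0},{"tx":0,"ty":0,"tz":0.2,"twist":0},{"tx":0,"ty":0,"tz":0.3,"twist":0},{"tx":0,"ty":0,"tz":0.4,"twist":0}]'
```

```text
t: 8.57
tool_pos: [621.9, 41.9, 105.2]
tcp_rot: [-90.1, -0.1, -6.2]
ft_force: [-1.0, -1.6, 7.4]
width: 42.6
```

```bash
python3 -m inch '[{"tx":0,"ty":0,"tz":0.1,"twist":0},{"tx":0,"ty":-0.01,"tz":0.2,"twist":0},{"tx":0,"ty":-0.02,"tz":0.3,"twist":0},{"tx":0,"ty":-0.03,"tz":0.4,"twist":0}]'
```

```text
t: 8.9
tool_pos: [622.9, 45.6, 105.8]
tcp_rot: [-90.1, -0.2, -6.2]
ft_force: [-0.0, -2.6, 7.5]
width: 42.8
```

```bash
cat > look.py <<'E'
import sys
from rig import bot
import cv2,numpy as np
tag=sys.argv[1]
for n in sys.argv[2:]:
    m=bot.camera_model(n)
    p,d=bot.capture(n); cv2.imwrite(f"pics/{n}{tag}.png",p[:,:,::-1]); np.savez(f"pics/{n}{tag}.npz",p=p,d=d,K=m["camera_matrix"],T=m["pose"])
o=bot.get_obs()
print(o['t'],o['tool_pos'],o['ft_force'])
E
python3 look.py 3 wrist side; python3 fl.py pics/wrist3.npz pics/side3.npz
```

```text
9.0 [622.98695434  45.68036778 105.8744577 ] [-0.52879333 -1.3149777   6.7503517 ]
pics/wrist3.npz 25176 x -178.6 yaw 0.046 z 44.2 cost 0.17 y [-73.6  57.7]
pics/side3.npz 6371 x -178.2 yaw 0.03 z 44.7 cost 0.31 y [-67.5  50.4]
```

View pics/wrist3.png

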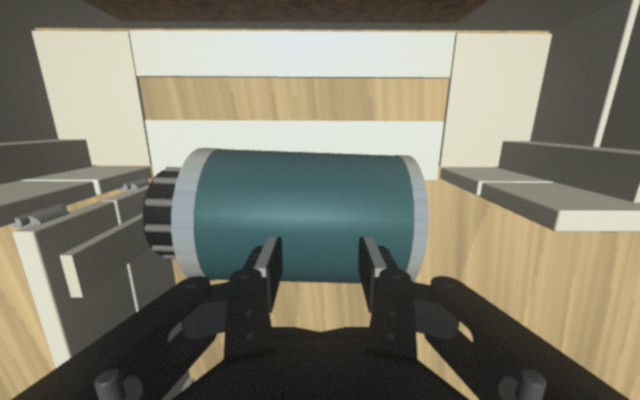

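```bash
python3 -m inch '[{"tx":0,"ty":0,"tz":0.1,"twist":-0.003},{"tx":0,"ty":-0.01,"tz":0.2,"twist":-0.006},{"tx":0,"ty":-0.02,"tz":0.3,"twist":-0.009},{"tx":0,"ty":-0.03,"tz":0.4,"twist":-0.012}]'
```

```text
t: 9.33
tool_pos: [623.6, 49.3, 106.5]
tcp_rot: [-90.1, -0.3, -5.5]
ft_force: [0.0, -2.0, 9.7]
width: 43.1
```

```bash
python3 -m inch '[{"tx":0,"ty":0,"tz":0.1,"twist":-0.003},{"tx":0,"ty":-0.02,"tz":0.2,"twist":-0.006},{"tx":0,"ty":-0.04,"tz":0.3,"twist":-0.009},{"tx":0,"ty":-0.05,"tz":0.4,"twist":-0.012}]'
```

```text
t: 9.67
tool_pos: [624.1, 53.3, 107.2]
tcp_rot: [-90.1, -0.3, -4.8]
ft_force: [-1.0, -2.9, 9.6]
width: 42.4
```

```bash
python3 -m inch '[{"tx":0,"ty":-0.02,"tz":0.1,"twist":-0.002},{"tx":0,"ty":-0.04,"tz":0.2,"twist":-0.004},{"tx":0,"ty":-0.06,"tz":0.3,"twist":-0.006},{"tx":0,"ty":-0.08,"tz":0.4,"twist":-0.008}]'
```

```text
t: 10.0
tool_pos: [624.4, 57.4, 107.9]
tcp_rot: [-90.1, -0.3, -4.4]
ft_force: [0.7, -2.7, 8.5]
width: 43.1
```

```bash
python3 -m inch '[{"tx":0,"ty":-0.02,"tz":0.1,"twist":0},{"tx":0,"ty":-0.04,"tz":0.2,"twist":0},{"tx":0,"ty":-0.05,"tz":0.3,"twist":0},{"tx":0,"ty":-0.06,"tz":0.4,"twist":0}]'
```

```text
t: 10.33
tool_pos: [624.8, 61.5, 108.4]
tcp_rot: [-90.1, -0.3, -4.4]
ft_force: [0.5, -3.0, 7.9]
width: 42.5
```

```bash
python3 look.py 4 wrist side; python3 fl.py pics/wrist4.npz pics/side4.npz
```

```text
10.4333 [624.84524526  61.63206475 108.41781415] [ 0.81807283 -2.50986455  8.76308316]
pics/wrist4.npz 23206 x -171.2 yaw 0.042 z 46.8 cost 0.16 y [-73.5  58. ]
pics/side4.npz 6508 x -170.7 yaw 0.031 z 47.2 cost 0.29 y [-67.6  50.6]
```

```bash
python3 -m inch '[{"tx":0,"ty":-0.01,"tz":0.1,"twist":0},{"tx":0,"ty":-0.02,"tz":0.2,"twist":0},{"tx":0,"ty":-0.03,"tz":0.3,"twist":0},{"tx":0,"ty":-0.05,"tz":0.45,"twist":0}]'
```

```text
t: 10.77
tool_pos: [625.3, 66.0, 108.9]
tcp_rot: [-90.1, -0.3, -4.4]
ft_force: [0.9, -1.2, 6.7]
width: 42.8
```

```bash
python3 -m inch '[{"tx":0,"ty":0.01,"tz":0.1,"twist":0},{"tx":0,"ty":0.01,"tz":0.2,"twist":0},{"tx":0,"ty":0,"tz":0.3,"twist":0},{"tx":0,"ty":0,"tz":0.4,"twist":0}]'
```

```text
t: 11.1
tool_pos: [625.8, 70.2, 109.2]
tcp_rot: [-90.0, -0.3, -4.4]
ft_force: [1.0, -1.5, 9.1]
width: 42.6
```

```bash
python3 -m inch '[{"tx":0,"ty":-0.01,"tz":0.1,"twist":0},{"tx":0,"ty":-0.01,"tz":0.2,"twist":0},{"tx":0,"ty":-0.02,"tz":0.3,"twist":0},{"tx":0,"ty":-0.02,"tz":0.4,"twist":0}]'
```

```text
t: 11.43
tool_pos: [626.3, 74.2, 109.4]
tcp_rot: [-90.0, -0.4, -4.4]
ft_force: [1.8, -1.1, 7.5]
width: 43.1
```

```bash
python3 -m inch '[{"tx":0,"ty":0,"tz":0.12,"twist":0},{"tx":0,"ty":0,"tz":0.24,"twist":0},{"tx":0,"ty":0,"tz":0.36,"twist":0},{"tx":0,"ty":0,"tz":0.48,"twist":0},{"tx":0,"ty":0,"tz":0.6,"twist":0}]'
```

```text
t: 11.85
tool_pos: [627.0, 80.4, 109.5]
tcp_rot: [-90.0, -0.4, -4.4]
ft_force: [1.8, -0.0, 7.3]
width: 42.8
```

```bash
python3 -m inch '[{"tx":0,"ty":0,"tz":0.12,"twist":0},{"tx":0,"ty":0,"tz":0.24,"twist":0},{"tx":0,"ty":0,"tz":0.36,"twist":0},{"tx":0,"ty":0,"tz":0.48,"twist":0},{"tx":0,"ty":0,"tz":0.6,"twist":0}]'; python3 look.py 5 wrist side; python3 fl.py pics/wrist5.npz pics/side5.npz
```

```text
t: 12.27
tool_pos: [627.6, 86.5, 109.3]
tcp_rot: [-90.0, -0.4, -4.4]
ft_force: [3.3, -0.9, 5.0]
width: 42.7
12.3667 [627.57034852  86.59671423 109.21581681] [3.37733718 0.36622671 5.83361752]
pics/wrist5.npz 20506 x -158.7 yaw 0.034 z 48.3 cost 0.16 y [-74.9  58.6]
pics/side5.npz 6477 x -158.2 yaw 0.033 z 48.7 cost 0.26 y [-67.   50.5]
```

```bash
python3 -m inch '[{"tx":-0.03,"ty":0.03,"tz":0.12,"twist":0},{"tx":-0.05,"ty":0.05,"tz":0.24,"twist":0},{"tx":-0.05,"ty":0.07,"tz":0.36,"twist":0},{"tx":-0.05,"ty":0.09,"tz":0.48,"twist":0},{"tx":-0.05,"ty":0.11,"tz":0.6,"twist":0}]'
```

```text
t: 12.78
tool_pos: [628.1, 92.5, 108.6]
tcp_rot: [-90.0, -0.5, -4.4]
ft_force: [4.7, 0.2, 6.6]
width: 43.0
```

```bash
python3 -m inch '[{"tx":0,"ty":0.02,"tz":0.12,"twist":0},{"tx":0,"ty":0.03,"tz":0.24,"twist":0},{"tx":0,"ty":0.04,"tz":0.36,"twist":0},{"tx":0,"ty":0.06,"tz":0.48,"twist":0},{"tx":0,"ty":0.08,"tz":0.6,"twist":0}]'
```

```text
t: 13.2
tool_pos: [628.6, 98.5, 107.8]
tcp_rot: [-90.0, -0.5, -4.4]
ft_force: [5.6, 0.1, 5.9]
width: 42.7
```

```bash
python3 -m inch '[{"tx":0,"ty":-0.15,"tz":0,"twist":0},{"tx":0,"ty":-0.3,"tz":0,"twist":0},{"tx":0,"ty":-0.8,"tz":0,"twist":0},{"tx":0,"ty":-0.8,"tz":0,"twist":0}]'; python3 look.py 6 wrist; python3 fl.py pics/wrist6.npz;  python3 look.py 6b wrist; python3 fl.py pics/wrist6b.npz
```

```text
t: 13.53
tool_pos: [624.9, 98.6, 112.9]
tcp_rot: [-90.0, 0.0, -4.4]
ft_force: [0.6, -0.8, 0.7]
width: 42.8
13.5833 [624.79721811  98.62411891 112.64627854] [ 0.20372935  0.2637095  -0.26617009]
pics/wrist6.npz 18350 x -153.1 yaw 0.033 z 48.3 cost 0.17 y [-74.6  58.2]
13.6333 [624.71886142  98.58782594 112.40998211] [-0.00212529  0.46983641  0.33652424]
pics/wrist6b.npz 18430 x -153.1 yaw 0.034 z 48.3 cost 0.17 y [-74.8  58.1]
```

```bash
python3 -m inch '[{"tx":-0.1,"ty":-0.05,"tz":-0.8,"twist":0.01},{"tx":-0.3,"ty":-0.05,"tz":-1.6,"twist":0.02},{"tx":-0.5,"ty":-0.05,"tz":-2.4,"twist":0.035},{"tx":-0.5,"ty":0,"tz":-3.2,"twist":0.035},{"tx":-0.5,"ty":0.05,"tz":-3.6,"twist":0.035}]'; python3 -m inch '[{"tx":0,"ty":0.08,"tz":0,"twist":0},{"tx":0,"ty":0.15,"tz":0,"twist":0},{"tx":0,"ty":0.22,"tz":0,"twist":0},{"tx":0,"ty":0.28,"tz":0,"twist":0}]'
```

```text
t: 14.05
tool_pos: [617.1, 61.6, 112.1]
tcp_rot: [-90.0, 0.0, -6.5]
ft_force: [0.6, -0.5, 0.4]
width: 42.9
t: 14.38
tool_pos: [617.4, 63.3, 109.4]
tcp_rot: [-90.0, -0.0, -6.4]
ft_force: [-1.2, -0.6, 1.8]
width: 42.9
```

```bash
python3 -m inch '[{"tx":0,"ty":0.05,"tz":0,"twist":0},{"tx":0,"ty":0.09,"tz":0,"twist":0},{"tx":0,"ty":0.09,"tz":0,"twist":0}]'
```

```text
t: 14.63
tool_pos: [617.5, 63.4, 109.3]
tcp_rot: [-90.0, -0.0, -6.4]
ft_force: [-3.1, -0.1, 4.8]
width: 42.8
```

```bash
python3 -m inch '[{"tx":0,"ty":0,"tz":0.1,"twist":-0.002},{"tx":0,"ty":0,"tz":0.25,"twist":-0.004},{"tx":0,"ty":0,"tz":0.4,"twist":-0.006},{"tx":0,"ty":0,"tz":0.55,"twist":-0.008},{"tx":0,"ty":0,"tz":0.7,"twist":-0.01}]'
```

```text
t: 15.05
tool_pos: [618.6, 70.4, 109.7]
tcp_rot: [-90.0, -0.1, -5.8]
ft_force: [-2.5, -0.8, 7.3]
width: 42.7
```

```bash
python3 -m inch '[{"tx":0,"ty":0,"tz":0.15,"twist":0},{"tx":0,"ty":0,"tz":0.3,"twist":0},{"tx":0,"ty":0,"tz":0.45,"twist":0},{"tx":0,"ty":0,"tz":0.6,"twist":0},{"tx":0,"ty":0,"tz":0.75,"twist":0}]'
```

```text
t: 15.47
tool_pos: [619.7, 77.9, 109.8]
tcp_rot: [-90.0, -0.1, -5.8]
ft_force: [-1.2, -0.5, 5.6]
width: 42.9
```

```bash
python3 -m inch '[{"tx":0,"ty":0,"tz":0.15,"twist":0},{"tx":0,"ty":0,"tz":0.3,"twist":0},{"tx":0,"ty":0,"tz":0.45,"twist":0},{"tx":0,"ty":0,"tz":0.6,"twist":0},{"tx":0,"ty":0,"tz":0.75,"twist":0}]'
```

```text
t: 15.88
tool_pos: [620.7, 85.3, 109.9]
tcp_rot: [-90.0, -0.1, -5.8]
ft_force: [0.5, -0.4, 5.1]
width: 42.9
```

```bash
python3 -m inch '[{"tx":0,"ty":0,"tz":0.15,"twist":0},{"tx":0,"ty":0,"tz":0.3,"twist":0},{"tx":0,"ty":0,"tz":0.45,"twist":0},{"tx":0,"ty":0,"tz":0.6,"twist":0},{"tx":0,"ty":0,"tz":0.75,"twist":0}]'
```

```text
t: 16.3
tool_pos: [621.7, 92.6, 109.9]
tcp_rot: [-90.0, -0.2, -5.8]
ft_force: [1.3, -0.3, 5.7]
width: 42.9
```

```bash
python3 -m inch '[{"tx":-0.01,"ty":0.01,"tz":0.15,"twist":0},{"tx":-0.02,"ty":0.01,"tz":0.3,"twist":0},{"tx":-0.02,"ty":0.01,"tz":0.45,"twist":0},{"tx":-0.02,"ty":0.01,"tz":0.6,"twist":0},{"tx":-0.02,"ty":0.01,"tz":0.75,"twist":0}]'
```

```text
t: 16.72
tool_pos: [622.7, 100.0, 109.9]
tcp_rot: [-90.0, -0.3, -5.8]
ft_force: [2.4, -0.8, 5.9]
width: 43.1
```

```bash
python3 -m inch '[{"tx":0,"ty":0,"tz":0.15,"twist":0},{"tx":0,"ty":0,"tz":0.3,"twist":0},{"tx":0,"ty":0.01,"tz":0.45,"twist":0},{"tx":0,"ty":0.01,"tz":0.6,"twist":0},{"tx":0,"ty":0.01,"tz":0.75,"twist":0}]'
```

```text
t: 17.13
tool_pos: [623.6, 107.4, 109.9]
tcp_rot: [-90.0, -0.3, -5.8]
ft_force: [4.1, -0.5, 5.0]
width: 43.2
```

```bash
python3 -m inch '[{"tx":0,"ty":0,"tz":0.15,"twist":0},{"tx":0,"ty":0,"tz":0.3,"twist":0},{"tx":0,"ty":0.01,"tz":0.45,"twist":0},{"tx":0,"ty":0.02,"tz":0.6,"twist":0},{"tx":0,"ty":0.02,"tz":0.75,"twist":0}]'; python3 look.py 7 wrist; python3 fl.py pics/wrist7.npz
```

```text
t: 17.55
tool_pos: [624.4, 114.9, 109.6]
tcp_rot: [-90.0, -0.3, -5.8]
ft_force: [3.6, -0.7, 5.9]
width: 42.4
17.6 [624.33396775 115.16243145 109.5704137 ] [ 3.73446511 -0.061342    5.6732918 ]
pics/wrist7.npz 20312 x -127.0 yaw 0.032 z 48.3 cost 0.15 y [-73.   55.3]
```

```bash
python3 -m inch '[{"tx":0,"ty":-0.15,"tz":0,"twist":0},{"tx":0,"ty":-0.4,"tz":0,"twist":0},{"tx":0,"ty":-0.5,"tz":-0.8,"twist":0},{"tx":0,"ty":-0.5,"tz":-1.8,"twist":0},{"tx":0,"ty":-0.5,"tz":-2.6,"twist":0}]'; python3 look.py 8 wrist; python3 fl.py pics/wrist8.npz
```

```text
t: 18.02
tool_pos: [619.0, 87.9, 112.3]
tcp_rot: [-90.0, 0.1, -5.8]
ft_force: [0.2, -0.5, 0.6]
width: 42.6
18.0667 [619.10328252  86.58541319 112.39071671] [-0.18250882 -1.25369297  0.40157457]
pics/wrist8.npz 26768 x -127.0 yaw 0.033 z 48.3 cost 0.13 y [-75.9  56.8]
```

```bash
python3 -m inch '[{"tx":0,"ty":0.08,"tz":0,"twist":0},{"tx":0,"ty":0.16,"tz":0,"twist":0},{"tx":0,"ty":0.24,"tz":0,"twist":0},{"tx":0,"ty":0.3,"tz":0,"twist":0},{"tx":0,"ty":0.35,"tz":0,"twist":0}]'; 
```

```text
t: 18.48
tool_pos: [619.8, 89.2, 109.5]
tcp_rot: [-90.0, 0.0, -5.8]
ft_force: [-0.5, 0.8, 2.0]
width: 42.6
```

```bash
python3 -m inch '[{"tx":0,"ty":0.04,"tz":0,"twist":0},{"tx":0,"ty":0.08,"tz":0,"twist":0},{"tx":0,"ty":0.08,"tz":0,"twist":0}]'; 
```

```text
t: 18.73
tool_pos: [620.0, 89.2, 109.3]
tcp_rot: [-90.0, -0.0, -5.8]
ft_force: [-2.0, 0.3, 3.9]
width: 42.5
```

```bash
python3 -m inch '[{"tx":0,"ty":0.02,"tz":0.12,"twist":0},{"tx":0,"ty":0.04,"tz":0.27,"twist":0},{"tx":0,"ty":0.04,"tz":0.42,"twist":0},{"tx":0,"ty":0.04,"tz":0.57,"twist":0},{"tx":0,"ty":0.04,"tz":0.72,"twist":0}]'; 
```

```text
t: 19.15
tool_pos: [621.0, 96.4, 109.6]
tcp_rot: [-90.0, -0.0, -5.8]
ft_force: [-4.5, -0.3, 8.2]
width: 42.5
```

```bash
python3 -m inch '[{"tx":0,"ty":0,"tz":0.15,"twist":0},{"tx":0,"ty":0,"tz":0.3,"twist":0},{"tx":0,"ty":0,"tz":0.45,"twist":0},{"tx":0,"ty":0,"tz":0.6,"twist":0},{"tx":0,"ty":0,"tz":0.75,"twist":0}]'; 
```

```text
t: 19.57
tool_pos: [622.0, 103.9, 109.8]
tcp_rot: [-90.0, -0.1, -5.8]
ft_force: [-3.1, -0.7, 7.0]
width: 42.6
```

```bash
python3 -m inch '[{"tx":0,"ty":0,"tz":0.12,"twist":0},{"tx":0,"ty":0,"tz":0.24,"twist":0},{"tx":0,"ty":0,"tz":0.36,"twist":0},{"tx":0,"ty":0,"tz":0.48,"twist":0},{"tx":0,"ty":0,"tz":0.6,"twist":0}]';  python3 look.py 9 wrist; python3 fl.py pics/wrist9.npz
```

```text
t: 19.98
tool_pos: [622.8, 109.8, 109.9]
tcp_rot: [-90.0, -0.1, -5.8]
ft_force: [-1.2, 0.4, 7.0]
width: 42.9
20.0333 [622.87004559 109.99577162 109.84995112] [-1.51344169 -0.20395488  6.65242863]
pics/wrist9.npz 24236 x -116.5 yaw 0.033 z 48.3 cost 0.14 y [-74.3  55.3]
```

```bash
python3 -m inch '[{"tx":0,"ty":0,"tz":0.12,"twist":0},{"tx":0,"ty":0,"tz":0.24,"twist":0},{"tx":0,"ty":0,"tz":0.36,"twist":0},{"tx":0,"ty":0,"tz":0.48,"twist":0},{"tx":0,"ty":0,"tz":0.6,"twist":0}]'
```

```text
t: 20.45
tool_pos: [623.6, 115.7, 109.8]
tcp_rot: [-90.0, -0.1, -5.8]
ft_force: [-1.0, 0.6, 7.4]
width: 42.6
```

```bash
python3 -m inch '[{"tx":0,"ty":0,"tz":0.12,"twist":0},{"tx":0,"ty":0.01,"tz":0.24,"twist":0},{"tx":0,"ty":0.02,"tz":0.36,"twist":0},{"tx":0,"ty":0.03,"tz":0.48,"twist":0},{"tx":0,"ty":0.03,"tz":0.6,"twist":0}]'
```

```text
t: 20.87
tool_pos: [624.4, 121.8, 109.7]
tcp_rot: [-90.0, -0.2, -5.8]
ft_force: [0.3, 0.9, 6.8]
width: 42.6
```

```bash
python3 -m inch '[{"tx":0,"ty":0.01,"tz":0.12,"twist":0},{"tx":0,"ty":0.02,"tz":0.24,"twist":0},{"tx":0,"ty":0.03,"tz":0.36,"twist":0},{"tx":0,"ty":0.05,"tz":0.48,"twist":0},{"tx":0,"ty":0.06,"tz":0.6,"twist":0}]'
```

```text
t: 21.28
tool_pos: [625.1, 127.9, 109.3]
tcp_rot: [-90.0, -0.2, -5.8]
ft_force: [-2.4, 0.1, 7.6]
width: 42.7
```

```bash
python3 -m inch '[{"tx":0,"ty":0.02,"tz":0.12,"twist":0},{"tx":0,"ty":0.03,"tz":0.24,"twist":0},{"tx":0,"ty":0.05,"tz":0.36,"twist":0},{"tx":0,"ty":0.07,"tz":0.48,"twist":0},{"tx":0,"ty":0.09,"tz":0.6,"twist":0}]'
```

```text
t: 21.7
tool_pos: [625.9, 134.1, 108.8]
tcp_rot: [-89.9, -0.2, -5.8]
ft_force: [-1.9, 1.0, 9.3]
width: 42.7
```

```bash
python3 -m inch '[{"tx":0,"ty":0.02,"tz":0.12,"twist":0},{"tx":0,"ty":0.04,"tz":0.24,"twist":0},{"tx":0,"ty":0.06,"tz":0.36,"twist":0},{"tx":0,"ty":0.07,"tz":0.48,"twist":0},{"tx":0,"ty":0.08,"tz":0.6,"twist":0}]';  python3 look.py 10 wrist; python3 fl.py pics/wrist10.npz
```

```text
t: 22.12
tool_pos: [626.6, 140.2, 107.8]
tcp_rot: [-89.9, -0.2, -5.8]
ft_force: [-0.0, 1.4, 7.6]
width: 42.6
22.1667 [626.63194019 140.40808545 107.7733967 ] [0.16719524 3.09734948 7.37434545]
pics/wrist10.npz 18090 x -101.9 yaw 0.02 z 46.7 cost 0.16 y [-72.6  52.8]
```

```bash
python3 -m inch '[{"tx":0,"ty":0.02,"tz":0.12,"twist":0},{"tx":0,"ty":0.04,"tz":0.24,"twist":0},{"tx":0,"ty":0.06,"tz":0.36,"twist":0},{"tx":0,"ty":0.08,"tz":0.48,"twist":0},{"tx":0,"ty":0.1,"tz":0.6,"twist":0}]'
```

```text
t: 22.58
tool_pos: [627.5, 145.6, 106.8]
tcp_rot: [-90.0, -0.3, -5.8]
ft_force: [1.8, -0.9, 8.5]
width: 42.7
```

```bash
python3 look.py 11 wrist; python3 fl.py pics/wrist11.npz
```

```text
22.6333 [627.60366492 145.69670315 106.84507324] [ 1.60996437 -1.0785571   6.56822669]
pics/wrist11.npz 15605 x -99.2 yaw 0.019 z 46.0 cost 0.16 y [-72.2  50.6]
```

```bash
python3 -m inch '[{"tx":0,"ty":0.01,"tz":0.1,"twist":-0.004},{"tx":0,"ty":0.01,"tz":0.2,"twist":-0.008},{"tx":0,"ty":0.02,"tz":0.3,"twist":-0.012},{"tx":0,"ty":0.02,"tz":0.4,"twist":-0.016}]'; python3 look.py 12 wrist; python3 fl.py pics/wrist12.npz
```

```text
t: 22.97
tool_pos: [628.4, 149.1, 106.9]
tcp_rot: [-90.0, -0.4, -4.9]
ft_force: [2.6, -2.2, 7.1]
width: 42.4
23.0167 [628.46394335 149.14053405 106.90612257] [ 2.65183595 -2.1131364   6.83133493]
pics/wrist12.npz 14159 x -97.5 yaw 0.028 z 46.1 cost 0.17 y [-72.9  48.3]
```

```bash
python3 -m inch '[{"tx":0,"ty":-0.1,"tz":-0.1,"twist":0},{"tx":0,"ty":-0.3,"tz":-0.1,"twist":0},{"tx":0,"ty":-1.2,"tz":-0.1,"twist":0},{"tx":0,"ty":-3,"tz":-1,"twist":0},{"tx":0,"ty":-5,"tz":-3,"twist":0}]'; python3 look.py 13 wrist; python3 fl.py pics/wrist13.npz;  python3 -m inch '[{"tx":0,"ty":-1.5,"tz":-3.5,"twist":0},{"tx":0,"ty":-3,"tz":-7,"twist":0},{"tx":0,"ty":-3,"tz":-10,"twist":0},{"tx":0,"ty":-3,"tz":-13,"twist":0},{"tx":0,"ty":-3,"tz":-16,"twist":0}]' -1; python3 look.py 14 wrist top side; python3 fl.py pics/wrist14.npz pics/top14.npz pics/side14.npz
```

```text
t: 23.43
tool_pos: [622.0, 120.9, 153.6]
tcp_rot: [-90.0, 0.2, -4.8]
ft_force: [0.9, 0.4, 0.5]
width: 42.8
23.4833 [625.04183474 116.98701645 159.30377291] [ 3.57832138 -0.53493518  3.51987339]
pics/wrist13.npz 16785 x -99.4 yaw 0.018 z 46.1 cost 0.14 y [-72.7  53.3]
t: 23.9
tool_pos: [609.3, -41.1, 184.9]
tcp_rot: [-90.0, -0.0, -4.9]
ft_force: [0.3, 0.6, -0.3]
width: -0.3
24.05 [609.37072563 -41.447283   184.49801762] [-0.61313693  0.75304688 -0.68297392]
pics/wrist14.npz 5048 x -99.1 yaw 0.024 z 46.3 cost 0.21 y [-70.   46.5]
pics/top14.npz 3626 x -98.0 yaw 0.017 z 48.2 cost 0.48 y [-73.   53.3]
pics/side14.npz 1656 x -99.2 yaw 0.023 z 46.4 cost 0.24 y [-29.4  49.5]
```

View pics/wrist14.png

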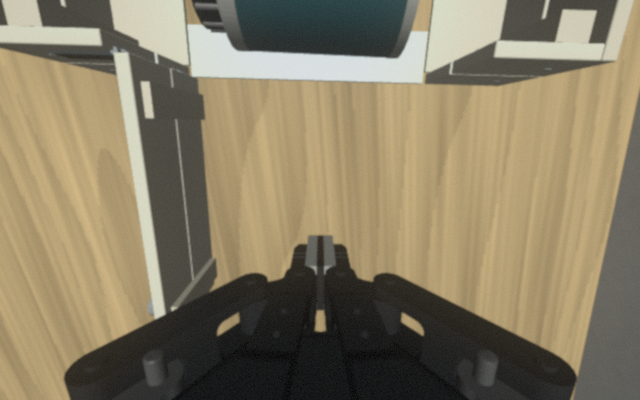

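View pics/side14.png

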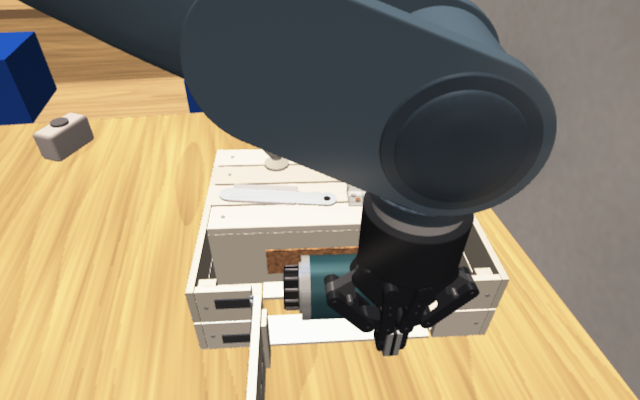

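```bash
python3 - <<'E'
from h import *
tcp=np.array([609.37,-41.45,184.5]); ps=np.deg2rad(-4.9)
ax=np.array([np.cos(ps),np.sin(ps)]); az=np.array([-ax[1],ax[0]])
for cam in ('side','wrist','top'):
    p,d,W,K,T=cloud(f'pics/{cam}14.npz')
    rel=W-tcp; X=rel[...,:2]@ax; Z=rel[...,:2]@az; Y=-rel[...,2]
    m=(abs(X)<90)&(abs(Z)<70)&(Y>-90)&(Y<25)
    for y in range(-80,25,10):
        mm=m&(abs(Y-y)<5)
        if mm.sum()>5: print(cam,'Y',y,'X',np.round(np.quantile(X[mm],[.01,.99])),'Z',np.round(np.quantile(Z[mm],[.01,.99])),mm.sum())
E
```

```text
side Y -80 X [-59.  58.] Z [-22.   9.] 1361
side Y -70 X [-61.  60.] Z [-21.   8.] 1235
side Y -60 X [-55.  55.] Z [-20.  -1.] 832
side Y -50 X [-47.  47.] Z [-20.   9.] 721
side Y -40 X [-39.  39.] Z [-15.   9.] 853
side Y -30 X [-32.  33.] Z [-16.   5.] 503
side Y -20 X [-17.  12.] Z [-15.  -6.] 154
side Y -10 X [-14.  13.] Z [-14.  -1.] 202
side Y 0 X [-14.  13.] Z [-14.   3.] 209
side Y 10 X [-14.  13.] Z [-14.   2.] 138
wrist Y -80 X [-56.  57.] Z [ 8. 20.] 8176
wrist Y -70 X [-59.  60.] Z [ 2. 19.] 15414
wrist Y -60 X [-55.  56.] Z [-6. 17.] 9730
wrist Y -50 X [-48.  48.] Z [-8. 17.] 5611
wrist Y -40 X [-39.  40.] Z [-9. 13.] 5057
wrist Y -30 X [-33.  34.] Z [-9. 14.] 2464
wrist Y -20 X [-17.  18.] Z [-11.  13.] 735
wrist Y -10 X [-13.  14.] Z [ 6. 11.] 496
wrist Y 0 X [-13.  14.] Z [ 6. 11.] 482
wrist Y 10 X [-13.  13.] Z [ 6. 11.] 284
top Y -80 X [-59.  61.] Z [ 5. 16.] 64
top Y -70 X [-59.  61.] Z [ 4. 14.] 155
top Y -60 X [-52.  54.] Z [-1. 14.] 140
top Y -50 X [-46.  47.] Z [-0. 14.] 126
top Y -40 X [-35.  39.] Z [-7. 10.] 179
top Y -30 X [-29.  33.] Z [ 1. 10.] 78
top Y -20 X [-13.   8.] Z [3. 8.] 31
top Y -10 X [-12.  15.] Z [-1.  8.] 41
top Y 0 X [-12.  14.] Z [-4.  8.] 48
top Y 10 X [-10.  12.] Z [3. 8.] 26
```

```bash
python3 -m inch '[{"tx":-3.6,"ty":0,"tz":-0.7,"twist":0.01},{"tx":-7.2,"ty":0,"tz":-1.4,"twist":0.026},{"tx":-10.8,"ty":0,"tz":-2.1,"twist":0.026},{"tx":-14.4,"ty":0,"tz":-2.8,"twist":0.026},{"tx":-18.1,"ty":0,"tz":-3.4,"twist":0.026}]'; python3 -m inch '[{"tx":0,"ty":2,"tz":0,"twist":0},{"tx":0,"ty":4,"tz":0,"twist":0},{"tx":0,"ty":6,"tz":0,"twist":0},{"tx":0,"ty":8,"tz":0,"twist":0},{"tx":0,"ty":8.4,"tz":0,"twist":0}]';python3 look.py 15 wrist top; python3 fl.py pics/top15.npz
```

```text
t: 24.47
tool_pos: [424.8, -57.1, 184.0]
tcp_rot: [-90.0, 0.1, -6.3]
ft_force: [-0.3, -1.1, 0.6]
width: -0.3
t: 24.88
tool_pos: [424.2, -56.3, 97.6]
tcp_rot: [-89.9, 0.3, -6.4]
ft_force: [-1.1, 1.1, -0.2]
width: -0.0
24.9833 [425.69681053 -57.18695853  99.75610341] [-0.14609946  0.67003326  0.64782436]
pics/top15.npz 3609 x -98.1 yaw 0.017 z 48.1 cost 0.47 y [-73.   52.2]
```

View pics/wrist15.png

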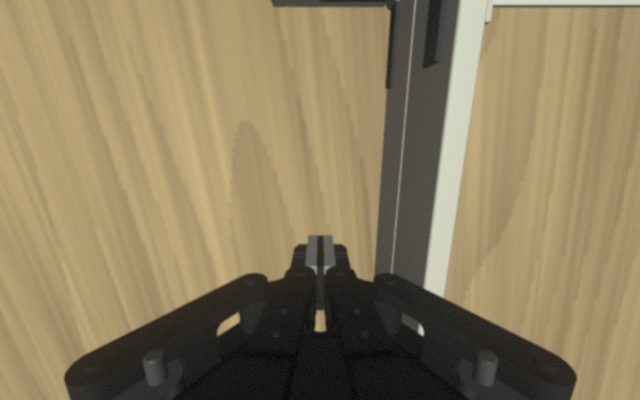

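View pics/top15.png

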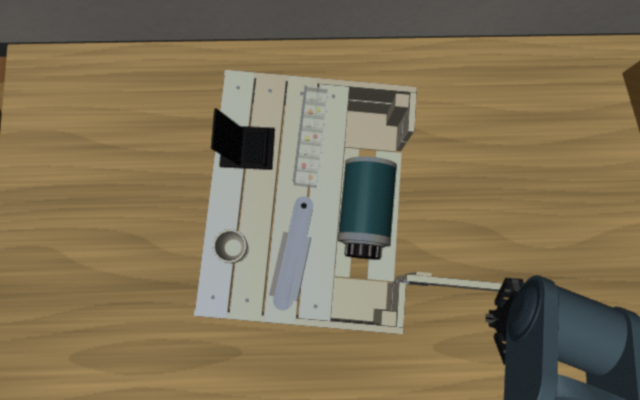

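The top view shows the flask in the gap at about (367,207), with the door open and the hand outside it. Next are the door waypoints.

```bash
python3 - <<'E'
import numpy as np
H=np.array([-160,119.5])
prev=np.array([-307.6,165.7])
for th in list(np.arange(1.57,-0.01,-0.1))+[0]:
    d=np.array([-np.sin(th),-np.cos(th)]); n=np.array([-np.cos(th),np.sin(th)])
    c=H+147*d+n*(14*abs(n[1])+11*abs(n[0]))
    D=c-prev; print(round(th,2),np.round(c,1),'tx %.1f tz %.1f mm'%(-D[1],D[0]),'len %.1f'%np.hypot(*D)); prev=c
E
```

```text
1.57 [-307.   133.4] tx 32.3 tz 0.6 mm len 32.3
1.47 [-307.8  119.7] tx 13.7 tz -0.8 mm len 13.7
1.37 [-307.2  105.8] tx 13.9 tz 0.5 mm len 13.9
1.27 [-305.3   91.8] tx 13.9 tz 1.9 mm len 14.1
1.17 [-302.1   78. ] tx 13.9 tz 3.3 mm len 14.2
1.07 [-297.4   64.3] tx 13.6 tz 4.7 mm len 14.4
0.97 [-291.3   51.1] tx 13.3 tz 6.1 mm len 14.6
0.87 [-283.8   38.3] tx 12.7 tz 7.5 mm len 14.8
0.77 [-275.    26.2] tx 12.1 tz 8.8 mm len 14.9
0.67 [-264.9   15. ] tx 11.2 tz 10.1 mm len 15.1
0.57 [-253.5    4.8] tx 10.2 tz 11.4 mm len 15.3
0.47 [-241.    -4.2] tx 9.1 tz 12.5 mm len 15.4
0.37 [-227.4  -12. ] tx 7.8 tz 13.5 mm len 15.6
0.27 [-213.   -18.4] tx 6.3 tz 14.4 mm len 15.7
0.17 [-197.9  -23.1] tx 4.8 tz 15.1 mm len 15.9
0.07 [-182.2  -26.3] tx 3.2 tz 15.7 mm len 16.0
0 [-171.   -27.5] tx 1.2 tz 11.2 mm len 11.3
```

```bash
python3 -m inch '[{"tx":0.8,"ty":0,"tz":0,"twist":0},{"tx":1.6,"ty":0,"tz":0,"twist":0},{"tx":2.3,"ty":0,"tz":0,"twist":0},{"tx":2.7,"ty":0,"tz":0,"twist":0},{"tx":3.0,"ty":0,"tz":0,"twist":0}]'; python3 -m inch '[{"tx":0.2,"ty":0,"tz":0,"twist":0},{"tx":0.4,"ty":0,"tz":0,"twist":0},{"tx":0.6,"ty":0,"tz":0,"twist":0},{"tx":0.8,"ty":0,"tz":0,"twist":0},{"tx":1.0,"ty":0,"tz":0,"twist":0}]'
```

```text
t: 25.4
tool_pos: [457.6, -61.9, 101.3]
tcp_rot: [-90.0, -0.1, -6.4]
ft_force: [-0.2, 0.1, 0.4]
width: -0.1
t: 25.82
tool_pos: [466.2, -62.7, 100.5]
tcp_rot: [-90.0, 0.0, -6.4]
ft_force: [-0.8, 1.4, 1.2]
width: 0.0
```

```bash
python3 -m inch '[{"tx":0.3,"ty":0,"tz":0,"twist":0},{"tx":0.6,"ty":0,"tz":0,"twist":0},{"tx":0.9,"ty":0,"tz":0,"twist":0},{"tx":1.2,"ty":0,"tz":0,"twist":0},{"tx":1.5,"ty":0,"tz":0,"twist":0}]'; python3 -m inch '[{"tx":0.3,"ty":0,"tz":0.02,"twist":0},{"tx":0.6,"ty":0,"tz":0.04,"twist":0},{"tx":0.9,"ty":0,"tz":0.07,"twist":0},{"tx":1.2,"ty":0,"tz":0.1,"twist":0},{"tx":1.5,"ty":0,"tz":0.15,"twist":0}]'
```

```text
t: 26.23
tool_pos: [481.5, -64.4, 100.6]
tcp_rot: [-90.0, -0.0, -6.4]
ft_force: [-1.3, 0.7, 0.1]
width: 0.2
t: 26.65
tool_pos: [496.5, -64.6, 100.6]
tcp_rot: [-90.0, -0.0, -6.4]
ft_force: [-0.5, 0.2, 0.2]
width: 0.2
```

```bash
python3 -m inch '[{"tx":0.33,"ty":0,"tz":0.07,"twist":0},{"tx":0.66,"ty":0,"tz":0.16,"twist":0},{"tx":1.0,"ty":0,"tz":0.26,"twist":0},{"tx":1.33,"ty":0,"tz":0.37,"twist":0},{"tx":1.66,"ty":0,"tz":0.5,"twist":0}]'; python3 -m inch '[{"tx":0.34,"ty":0,"tz":0.1,"twist":0},{"tx":0.68,"ty":0,"tz":0.22,"twist":0},{"tx":1.02,"ty":0,"tz":0.34,"twist":0},{"tx":1.36,"ty":0,"tz":0.47,"twist":0},{"tx":1.7,"ty":0,"tz":0.62,"twist":0}]'
```

```text
t: 27.07
tool_pos: [513.6, -61.4, 100.6]
tcp_rot: [-90.0, -0.0, -6.4]
ft_force: [-0.5, 0.5, -0.1]
width: 0.0
t: 27.48
tool_pos: [531.2, -57.1, 100.6]
tcp_rot: [-90.0, -0.0, -6.4]
ft_force: [-0.2, 0.2, 0.0]
width: -0.1
```

```bash
python3 -m inch '[{"tx":0.32,"ty":0,"tz":0.16,"twist":0},{"tx":0.64,"ty":0,"tz":0.32,"twist":0},{"tx":0.96,"ty":0,"tz":0.5,"twist":0},{"tx":1.27,"ty":0,"tz":0.68,"twist":0},{"tx":1.58,"ty":0,"tz":0.88,"twist":0}]'; python3 -m inch '[{"tx":0.3,"ty":0,"tz":0.2,"twist":0},{"tx":0.6,"ty":0,"tz":0.4,"twist":0},{"tx":0.9,"ty":0,"tz":0.62,"twist":0},{"tx":1.18,"ty":0,"tz":0.84,"twist":0},{"tx":1.45,"ty":0,"tz":1.07,"twist":0}]'; python3 look.py 16 top side
```

```text
t: 27.9
tool_pos: [547.8, -50.1, 100.6]
tcp_rot: [-90.0, 0.0, -6.4]
ft_force: [-0.3, 0.2, -0.5]
width: 0.5
t: 28.32
tool_pos: [563.4, -41.0, 100.6]
tcp_rot: [-90.0, 0.0, -6.4]
ft_force: [0.5, -0.1, -0.0]
width: 0.0
28.4167 [563.68283183 -40.97416321 100.72397317] [0.1092858  0.0185409  0.41211778]
```

View pics/top16.png

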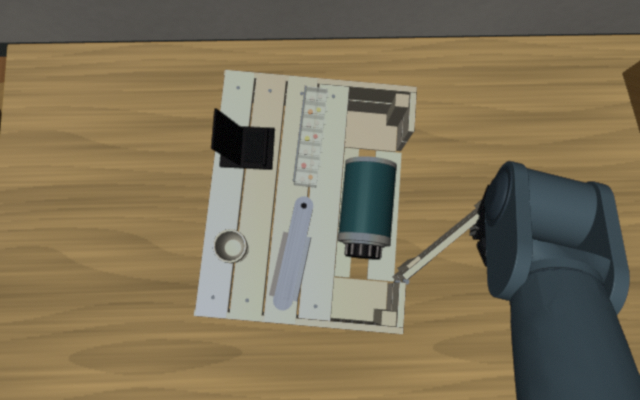

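View pics/side16.png

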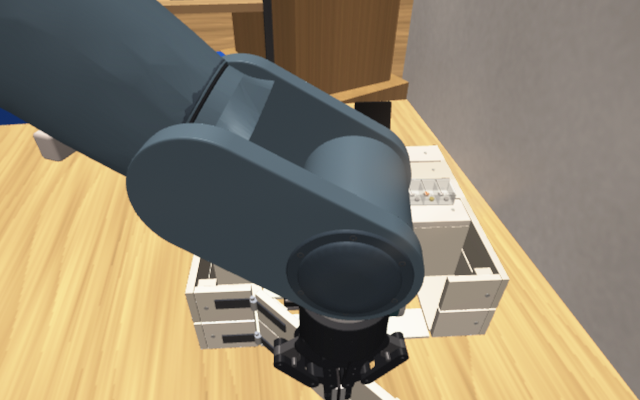

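The top view shows the door following the hand, now running from about (400,280) to (480,207). Nothing on the crate top has moved.

```bash
python3 -m inch '[{"tx":0.32,"ty":0,"tz":0.2,"twist":0},{"tx":0.64,"ty":0,"tz":0.42,"twist":0},{"tx":0.95,"ty":0,"tz":0.65,"twist":0},{"tx":1.25,"ty":0,"tz":0.88,"twist":0},{"tx":1.54,"ty":0,"tz":1.12,"twist":0}]'; python3 -m inch '[{"tx":0.22,"ty":0,"tz":0.22,"twist":0},{"tx":0.42,"ty":0,"tz":0.45,"twist":0},{"tx":0.63,"ty":0,"tz":0.68,"twist":0},{"tx":0.83,"ty":0,"tz":0.9,"twist":0},{"tx":1.02,"ty":0,"tz":1.14,"twist":0}]'
```

```text
t: 28.83
tool_pos: [580.0, -31.6, 100.6]
tcp_rot: [-90.0, -0.0, -6.4]
ft_force: [0.1, -0.1, 0.4]
width: -0.2
t: 29.25
tool_pos: [591.3, -21.4, 100.6]
tcp_rot: [-90.0, 0.0, -6.4]
ft_force: [-0.4, 0.1, 0.4]
width: 0.1
```

```bash
python3 -m inch '[{"tx":0.2,"ty":0,"tz":0.24,"twist":0},{"tx":0.38,"ty":0,"tz":0.49,"twist":0},{"tx":0.56,"ty":0,"tz":0.74,"twist":0},{"tx":0.74,"ty":0,"tz":1.0,"twist":0},{"tx":0.91,"ty":0,"tz":1.25,"twist":0}]'; python3 -m inch '[{"tx":0.17,"ty":0,"tz":0.26,"twist":0},{"tx":0.33,"ty":0,"tz":0.53,"twist":0},{"tx":0.48,"ty":0,"tz":0.8,"twist":0},{"tx":0.63,"ty":0,"tz":1.07,"twist":0},{"tx":0.78,"ty":0,"tz":1.35,"twist":0}]'
```

```text
t: 29.67
tool_pos: [601.7, -10.0, 100.6]
tcp_rot: [-90.0, 0.0, -6.4]
ft_force: [-0.4, 0.4, 0.6]
width: 0.0
t: 30.08
tool_pos: [610.9, 2.6, 100.6]
tcp_rot: [-90.0, 0.0, -6.4]
ft_force: [-0.5, 0.1, -0.3]
width: -0.2
```

```bash
python3 -m inch '[{"tx":0.13,"ty":0,"tz":0.28,"twist":0},{"tx":0.26,"ty":0,"tz":0.57,"twist":0},{"tx":0.39,"ty":0,"tz":0.86,"twist":0},{"tx":0.51,"ty":0,"tz":1.15,"twist":0},{"tx":0.63,"ty":0,"tz":1.44,"twist":0}]'; python3 look.py 17 top
```

```text
t: 30.5
tool_pos: [618.8, 16.2, 100.6]
tcp_rot: [-90.0, 0.0, -6.4]
ft_force: [-0.3, 0.0, 0.0]
width: -0.2
30.55 [619.06540735  16.6221643  100.66106379] [-0.48708348 -0.10340556 -0.27559302]
```

```bash
python3 -m inch '[{"tx":0.1,"ty":0,"tz":0.28,"twist":0},{"tx":0.2,"ty":0,"tz":0.57,"twist":0},{"tx":0.29,"ty":0,"tz":0.86,"twist":0},{"tx":0.38,"ty":0,"tz":1.15,"twist":0},{"tx":0.47,"ty":0,"tz":1.44,"twist":0}]'; python3 -m inch '[{"tx":0.08,"ty":0,"tz":0.28,"twist":0},{"tx":0.16,"ty":0,"tz":0.56,"twist":0},{"tx":0.23,"ty":0,"tz":0.83,"twist":0},{"tx":0.28,"ty":0,"tz":1.08,"twist":0},{"tx":0.32,"ty":0,"tz":1.32,"twist":0}]'; python3 look.py 18 wrist top
```

```text
t: 30.97
tool_pos: [625.1, 30.0, 100.6]
tcp_rot: [-90.0, 0.0, -6.4]
ft_force: [-0.3, -0.3, 0.0]
width: -0.1
t: 31.38
tool_pos: [629.7, 42.7, 100.6]
tcp_rot: [-90.0, -0.0, -6.4]
ft_force: [0.5, 0.0, -0.7]
width: 0.0
31.4833 [629.76386994  42.88687004 100.64051708] [-0.45930037  1.43486932 -0.25249233]
```

View pics/wrist18.png

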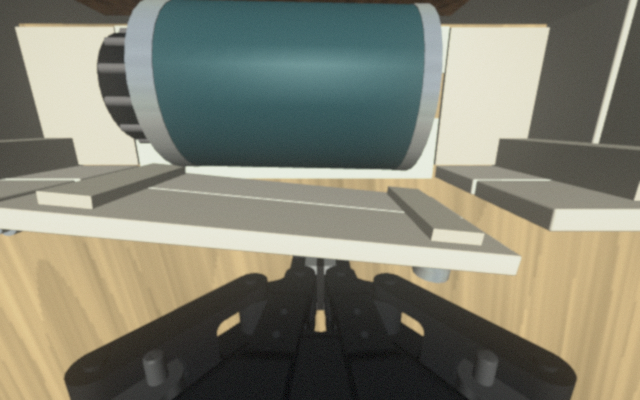

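```bash
python3 -m inch '[{"tx":0.02,"ty":0,"tz":0.15,"twist":0},{"tx":0.04,"ty":0,"tz":0.3,"twist":0},{"tx":0.06,"ty":0,"tz":0.45,"twist":0},{"tx":0.08,"ty":0,"tz":0.6,"twist":0},{"tx":0.1,"ty":0,"tz":0.75,"twist":0}]'; python3 -m inch '[{"tx":0.01,"ty":0,"tz":0.1,"twist":0},{"tx":0.02,"ty":0,"tz":0.2,"twist":0},{"tx":0.03,"ty":0,"tz":0.3,"twist":0},{"tx":0.03,"ty":0,"tz":0.4,"twist":0}]'
```

```text
t: 31.9
tool_pos: [631.4, 49.9, 100.5]
tcp_rot: [-90.0, 0.0, -6.4]
ft_force: [-0.5, -0.4, 0.2]
width: 0.4
t: 32.23
tool_pos: [632.2, 53.8, 100.6]
tcp_rot: [-90.0, -0.0, -6.4]
ft_force: [-0.1, 0.1, -0.1]
width: 0.3
```

```bash
python3 -m inch '[{"tx":0,"ty":0,"tz":0.07,"twist":0},{"tx":0,"ty":0,"tz":0.14,"twist":0},{"tx":0,"ty":0,"tz":0.2,"twist":0}]'
```

```text
t: 32.48
tool_pos: [632.4, 55.8, 100.6]
tcp_rot: [-90.0, -0.0, -6.4]
ft_force: [-0.4, -1.0, -0.5]
width: 0.1
```

```bash
python3 -m inch '[{"tx":0,"ty":0,"tz":0.05,"twist":0},{"tx":0,"ty":0,"tz":0.1,"twist":0},{"tx":0,"ty":0,"tz":0.15,"twist":0}]'
```

```text
t: 32.73
tool_pos: [632.6, 57.3, 100.6]
tcp_rot: [-90.0, -0.0, -6.4]
ft_force: [0.6, 0.1, 1.0]
width: -0.1
```

```bash
python3 -m inch '[{"tx":0,"ty":0,"tz":0.04,"twist":0},{"tx":0,"ty":0,"tz":0.08,"twist":0},{"tx":0,"ty":0,"tz":0.1,"twist":0}]'; python3 look.py 19 wrist
```

```text
t: 32.98
tool_pos: [632.7, 57.7, 100.6]
tcp_rot: [-90.1, 0.0, -6.4]
ft_force: [-0.1, -4.4, -0.3]
width: -0.1
33.0333 [632.66150345  57.68020071 100.61977679] [-0.0496998  -4.10530714  0.34933554]
```

View pics/wrist19.png

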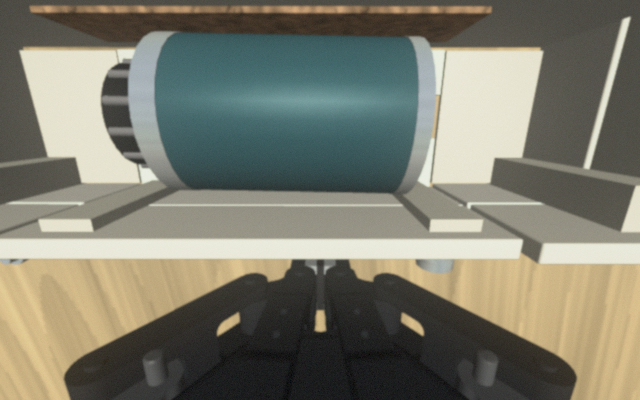

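The wrist view shows the door closed across the doorway, its front edge at about row 250 and level with the right-hand jamb, and the reaction force is 4 N. I'll hold briefly, back off straight, and check.

```bash
python3 -m inch '[{"tx":0,"ty":0,"tz":0.02,"twist":0},{"tx":0,"ty":0,"tz":0.02,"twist":0},{"tx":0,"ty":0,"tz":0.02,"twist":0},{"tx":0,"ty":0,"tz":0.02,"twist":0}]'; python3 -m inch '[{"tx":0,"ty":0,"tz":-0.3,"twist":0},{"tx":0,"ty":0,"tz":-1,"twist":0},{"tx":0,"ty":0,"tz":-3,"twist":0},{"tx":0,"ty":0,"tz":-6,"twist":0},{"tx":0,"ty":0,"tz":-9,"twist":0}]'; python3 -m inch '[{"tx":0,"ty":-2,"tz":-3,"twist":0},{"tx":0,"ty":-4,"tz":-6,"twist":0},{"tx":0,"ty":-6,"tz":-9,"twist":0},{"tx":0,"ty":-6,"tz":-10,"twist":0},{"tx":0,"ty":-6,"tz":-10,"twist":0}]'; python3 look.py 20 top side wrist;python3 fl.py pics/top20.npz pics/side20.npz; python3 - <<'E'
from h import *
p,d,W,K,T=cloud('pics/top20.npz'); C=toC(W)
# door vs posts front edge
for yy in range(-190,195,12):
    s=C[(abs(C[...,1]-yy)<5)&(C[...,0]<-120)&(C[...,0]>-230)&(C[...,2]>108)]
    if len(s)>3: print(yy,np.round(np.quantile(s[:,0],[.02,.98]),1),round(float(np.median(s[:,2])),1))
E
```

```text
t: 33.37
tool_pos: [632.7, 57.7, 100.6]
tcp_rot: [-90.1, 0.0, -6.4]
ft_force: [-1.2, -5.6, -0.2]
width: -0.1
t: 33.78
tool_pos: [622.5, -31.3, 100.7]
tcp_rot: [-90.0, -0.0, -6.3]
ft_force: [-0.0, -0.3, 1.0]
width: -0.1
t: 34.2
tool_pos: [612.0, -132.9, 162.0]
tcp_rot: [-90.0, -0.2, -6.6]
ft_force: [-0.5, -0.3, 1.0]
width: 0.0
34.35 [ 610.61714321 -128.86283858  158.81916988] [-0.15747289 -0.40440415 -0.11352887]
pics/top20.npz 3621 x -98.1 yaw 0.016 z 48.2 cost 0.49 y [-72.7  51.9]
-190 [-157.2 -120.5] 119.2
-178 [-157.3 -127.4] 114.3
-166 [-158.5 -130.6] 119.9
-154 [-157.2 -148.3] 120.8
-142 [-158.4 -148.3] 120.0
-130 [-158.7 -148.5] 120.1
-118 [-158.7 -148.4] 115.5
-106 [-157.7 -145.5] 116.0
-94 [-158.2 -143.1] 116.0
-82 [-158.5 -145. ] 116.1
-70 [-158.  -148.5] 115.8
-58 [-158.8 -148.5] 116.3
-46 [-157.8 -148.5] 116.4
-34 [-158.2 -148.6] 116.1
-22 [-157.6 -148.7] 116.2
-10 [-157.9 -148.7] 116.0
2 [-158.7 -148.5] 116.6
14 [-157.8 -148.6] 116.0
26 [-158.6 -148.5] 116.6
38 [-157.8 -148.5] 116.1
50 [-158.  -148.5] 116.3
62 [-158.8 -148.6] 116.4
74 [-157.8 -144.8] 116.5
86 [-158.4 -142.9] 115.7
98 [-157.5 -142.9] 115.5
110 [-158.  -148.5] 116.3
122 [-163.  -148.5] 119.7
134 [-158.4 -148.6] 120.4
146 [-158.2 -148.5] 120.2
158 [-158.5 -148.6] 120.6
170 [-157.6 -127.9] 117.3
182 [-158.8 -129.1] 115.6
194 [-157.6 -120.7] 120.4
  return _methods._mean(a, axis=axis, dtype=dtype,
  ret = ret.dtype.type(ret / rcount)
Traceback (most recent call last):
  File "fl.py", line 13, in <module>
    for f in sys.argv[1:]: flask(f)
                           ~~~~~^^^
  File "fl.py", line 9, in flask
    r=least_squares(fn,[np.median(P[:,0]),0,45],loss='soft_l1',f_scale=1.)
ValueError: Initial guess is outside of provided bounds
```

View pics/top20.png

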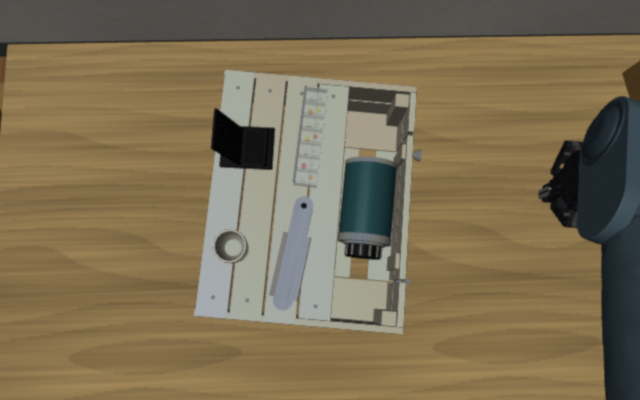

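View pics/side20.png

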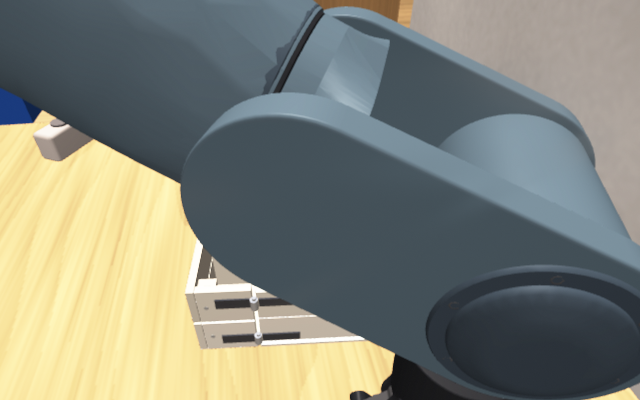

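The top view shows the door flush with the posts, the knob at (417,155), the flask in its seat at (367,207), and the four things in their original places. I'll let the arm settle, compare the crate top with the first picture, and hand in.

```bash
python3 -m inch '[{"tx":0,"ty":0,"tz":0,"twist":0},{"tx":0,"ty":0,"tz":0,"twist":0},{"tx":0,"ty":0,"tz":0,"twist":0},{"tx":0,"ty":0,"tz":0,"twist":0},{"tx":0,"ty":0,"tz":0,"twist":0}]'; python3 look.py 21 top; python3 fl.py pics/top21.npz; python3 - <<'E'
from h import *
a=cv2.imread('pics/top0.png').astype(int);b=cv2.imread('pics/top21.png').astype(int)
m=np.abs(a-b).max(2)[70:330,195:330]; print('crate-top pixels changed >40:',(m>40).sum())
from rig import bot
print(bot.hand_in())
E
```

```text
t: 34.77
tool_pos: [611.5, -129.9, 160.4]
tcp_rot: [-90.0, 0.0, -6.4]
ft_force: [0.5, -0.5, 0.0]
width: -0.1
34.8167 [ 611.50830444 -130.05189856  160.49439232] [ 0.10894218 -0.08976454 -0.08340407]
pics/top21.npz 3615 x -98.0 yaw 0.018 z 48.2 cost 0.48 y [-72.8  51.5]
crate-top pixels changed >40: 0
the job is handed in; nothing more can be done
None
```

The flask is home in its seat, the door is shut behind it, and I handed the job in at about 35 s of the 72 s. No verdict was reported.

I rolled the flask with half-open fingertips resting on top of it, in four strokes: one along the bench, one up over the edge, one along the front board, and one down into the gap. The readings between moves showed about 4 to 10 N of downward force. I then pushed the door shut with closed fingers, with a last force of about 5.6 N, and backed the hand well clear.

**Last checks** (top camera, crate frame):

| Check | Measured | Needed |
|---|---|---|
| Flask x | -98 mm | -103 to -90 mm |
| Flask height | 48 mm | below 55 mm |
| Flask yaw | 0.018 rad | below 0.06 rad |
| Barrel middle y | about -10 mm | within 45 mm |
| Door | flush with both posts | within 0.06 rad of shut |

No pixel changed noticeably in the crate-top area, so the four things are where they were. Wrist forces after release were at noise level.

**Checks that failed or disagreed:**
- **Squaring by twisting:** turning the hand on the bench had no effect on the flask's yaw, which stayed at about 0.037 rad. It came down to about 0.02 rad when the flask dropped into the gap.
- **Position offsets:** the crate's depth measured 318.6 mm instead of 320, and its front face read about 2 mm off. The wrist and side fits also differed from the top camera by 1 to 2 mm. Measured from the front face, the flask's x would be nearer -100 mm, still inside the limit.
- **Last side view:** the arm hid the flask, so that check gave no reading.

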